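# Find the coil that nests in the shield can

## Robot

A 6-joint arm with a two-finger parallel gripper is mounted at the origin on the work surface. World frame = base frame: x ahead of the robot, y to its left, z up, the work surface at z = 0. Lengths are in mm, angles in rad, forces in N, time in s.
With the tool pointing down it reaches from about 350 to 875 mm from the base axis. Payload 4.2 kg.
Tool frame: the origin (TCP) lies between the finger pads; the fingertips stand 17 mm ahead of it and the grasp point (between the pads) lies 2 mm behind it (nose_length is the distance from the TCP to the fingertips, in mm); z points along the fingers, y is the direction in which the jaws open and shut (so a half turn about z gives the same grasp; the last joint's range is limited). The gripper opens to 85 mm and grips with 20 to 120 N. Pads are 22 mm wide; open, the fingers measure 114 mm over their backs; the gripper's body (76 mm by 85 mm) begins 54 mm behind the grasp point. The pads swing forward as they close: fully open they stand 13 mm farther back than shut.
Start: joints at [-0.959, 0.385, 0.008, 0, -1.194, -0.259], TCP at [215.968, -586.478, 216.512] pointing down, gripper open.
Joint ranges: [-3.14, 3.14], [-1.21, 2.06], [-1.07, 1.41], [-3.16, 2.05], [-2.99, -0.16], [-3.1, 3.1]. Speed limits (rad/s): [2.79, 2.79, 3.14, 3.14, 3.14, 3.14].

## Interface

Orientations are given as a unit quaternion [x, y, z, w].
In Python, from bench import * gives the robot as it stands.
- The arm moves only by the tool jog_arm, never from a script. Its argument "increments" is a list of rows, each a list of 4 numbers: the shift along the tool's x, y, z in m, then the turn about the tool's z in degrees. A call has 1 to 10 rows; each row is the pose to reach, as a shift and turn from the pose measured when the call began, along the tool's axes at that moment; what a row does not reach only later rows make up. A row lasts 1/8 s, in which the tool goes at most 62.5 mm and 10.7 degrees, less where a joint would pass 70% of its speed; a pose out of reach is approached as far as the arm can. A call with a gripper value outside its range is refused whole. "hand" is the gripper's target within -1 to 1 (fully open at 1, half-way at 0, shut at -1), set as the call begins (left out, the last holds). The fingers move at their own pace and stop on an object; the grip force is fixed at half the most. Time passes only in rows, so rows that repeat a pose let the fingers close. It gives the time, the measured TCP pose, the force and the opening at its end, in the units of the state.
- read_state(): the state, without advancing time (a new reading comes with each control period).
- get_image(name): name is "scene" or "top" or "wrist"; returns the picture (400x640x3 uint8, red, green, blue); there is no depth.
- calibration(name): a dict with "fx", "fy", "cx", "cy" (pixels), "D" ([k1, k2, p1, p2, k3] as OpenCV has them; the pictures are not rectified), "position" and "rotation" of the camera in the world; the wrist camera has in their place "hand_eye" (4x4, takes a point from camera to tool coordinates, whose origin is the TCP and whose axes are the flange's). Camera axes: x right, y up, looking along -z (the intrinsics and any distortion apply to the point x, -y, -z); pixel columns grow to the right and rows downward; lengths in mm; the calibration is good to about 2 mm. A picture is of the moment at which its call begins: read the wrist's pose just before it. calibration takes no time and is no camera call.
- job_done(): hands the job in, once; it reports no verdict.
The state is a dict: "clock": time; "joints": joint angles; "joint_vel": joint speeds; "joint_efforts": joint torques, N m; "position": TCP position; "ee_rot": TCP orientation; "contact_force": force on the tool from outside, world axes, zero at the start; "wrist_torque": the same for the moment, N m; "gripper_width": finger opening in mm.
Only numpy, scipy, OpenCV 4.12 (cv2) and the standard library are available. Lean on these libraries where they do the work, as an engineer would, in place of code of your own. Each camera call takes 0.05 s, during which the arm holds its last target.

## Task

One of the wound coils on the spindles nests in the aluminium shield can: slide the coils up off their spindles and try them in the can one after another until one goes fully home. Stand the can upright in the middle of the tester's round pad with that coil home in it, press the tester's button, and then stand the can with its coil back on the cork mat. All the other coils end up in the grey tray, and the other things on the bench stay where they are.

Things in the scene. Friction and masses are not known exactly. Their poses are not given: they have to be found in the camera images.
- can_mid (a point): round open-topped aluminium shield can, loose, outside 54.5 mm across, inside 48.5 mm, 38 mm high, floor 4 mm thick. A coil that is home stands on its floor, upper flange flush with the rim, neck above. Point: centre of the can, 19 mm above its underside; z up
- stand: fixed wooden block of 150 x 230 mm (its x, y), 20 mm high, with six steel spindles, 12 mm in diameter, standing 58 mm above its top at x = -40 and +40 mm, y = -80, 0 and +80 mm. Origin: centre of its underside
- pad (a point): centre of the round dark pad, 76 mm across, on the flat top of the tester (a fixed grey enclosure of 130 x 210 mm, 30 mm high). Axes as the tester's: the pad lies 45 mm along +y from the middle of the enclosure
- mat_mid (a point): centre of a flat cork mat lying on the bench, 100 x 100 mm, 1 mm thin (the can stands at bench height on it); the can starts on it
- button (a joint): push button on the tester's top, 105 mm along -y from the pad's centre: 0 out, 0.006 m fully pressed; a spring returns it, 5 N press it fully; it counts as pressed beyond 0.004
- button_top (a point): middle of the top of the button's grey cap, 28 mm across, which stands about 22 mm above the tester's top; it is pressed straight down
- tray: fixed grey open tray, 170 x 170 mm outside (its x, y), walls 4 mm thick and 28 mm high, floor 4 mm thick. Origin: centre of its underside
- coil_a_mid (a point): wound coil, may be absent: a copper-wound black bobbin 34 mm high with round flanges, above it a neck 28 mm across and 26 mm high (60 mm in all), an 18 mm hole right through. Only the flanges differ: one coil (which one is not known) has 45 mm across, all others 53 mm. It starts neck up over a spindle, on the block. Point: on the axis, 30 mm above its underside; z to the neck end
- coil_b_mid (a point): wound coil, as coil_a_mid (same point and axes). May be absent
- coil_c_mid (a point): wound coil, as coil_a_mid (same point and axes). May be absent
- coil_d_mid (a point): wound coil, as coil_a_mid (same point and axes). May be absent
- coil_e_mid (a point): wound coil, as coil_a_mid (same point and axes). May be absent
- coil_f_mid (a point): wound coil, as coil_a_mid (same point and axes). May be absent
- driver: bystander, not part of the job: lying screwdriver, 190 mm long; leave it where it is
- driver2: bystander, not part of the job: lying screwdriver, 150 mm long; leave it where it is
- wrench: bystander, not part of the job: lying open-ended wrench, 140 mm long; leave it where it is
- can: the same can as can_mid; origin at the centre of its underside
Things that resemble listed ones, but are neither listed nor needed, are in the scene too. Leave any pink, purple or red look-alike of the can alone.

How it is judged:
By the outcome, as a careful person would: the job done as asked, in the order asked, and still so for the second after the job is handed in, with the robot touching nothing.
Of coil_b, coil_e only 1 to 1 are there at a start; the rules pass over those that are not, and their reading is None.
Of coil_c, coil_d, coil_f only 1 to 3 are there at a start; the rules pass over those that are not, and their reading is None.
At some moment in a run one of can may be knocked a few centimetres aside while the robot is not near it.
It also fails if it takes over 210 s, if anything falls off the work surface, if the arm or the gripper's body presses on something with over 40 N, if the wrist force passes 120 N, or if a joint passes its speed limit or range.

## Working session

There is one attempt and no reset: what is moved stays moved. The work goes in short steps, Python scripts to look and compute and a tool call to move; the robot and the scene stay as the last step left them, time stands still between calls to the robot, and variables do not carry over. Pictures are saved under pics/ and viewed, and the job is handed in when it is done.

Besides the shell and the picture viewer there is one more tool, called as name([rows], argument=value, ...), one row to a line, values as JSON. jog_arm: Moves the arm, as the interface text tells. Its arguments: {"type":"object","properties":{"increments":{"type":"array"},"hand":{"type":"number"}},"required":["increments"]}

```bash
ls; mkdir -p pics
python3 - <<'E'
from bench import *
import cv2
s=read_state(); print(s)
for n in ["scene","top","wrist"]:
    c=calibration(n); print(n,c)
    cv2.imwrite(f"pics/{n}0.png",get_image(n)[:,:,::-1])
E
```

```text
pics
{'clock': 0.0, 'joints': array([-9.59377971e-01,  3.85610274e-01,  6.61623602e-03, -5.23665405e-04,
       -1.19403244e+00, -2.58617950e-01]), 'joint_vel': array([ 0.00149151,  0.00047416, -0.00025169,  0.00113123, -0.00128207,
       -0.00025571]), 'joint_efforts': array([ 4.41720908e-05, -3.92291272e+01,  1.88399702e+01,  4.18621391e+00,
       -4.62557116e-03, -2.23628348e-05]), 'position': array([ 215.76640395, -585.90169868,  215.38180741]), 'ee_rot': array([-1.75391564e-01,  9.84498094e-01,  1.11378023e-03, -2.49229316e-04]), 'contact_force': array([0.63860513, 0.38817725, 1.31394751]), 'wrist_torque': array([ 0.0224322 ,  0.00804863, -0.00527167]), 'gripper_width': 85.27854707671848}
scene {'fx': 368.84098780494753, 'fy': 368.84098780494753, 'cx': 319.0263785518414, 'cy': 198.93150306778335, 'D': array([-0.00233271,  0.        ,  0.        ,  0.        ,  0.        ]), 'position': array([1180.32337978, -331.99164063,  915.69705132]), 'rotation': array([0.28222982, 0.18680071, 0.50108775, 0.79646902])}
top {'fx': 478.81665732279396, 'fy': 478.81665732279396, 'cx': 315.9584618235437, 'cy': 203.34002874021203, 'D': array([-0.09573934,  0.        ,  0.        ,  0.        ,  0.        ]), 'position': array([ 450.8658276 ,  -12.94780536, 1238.8322683 ]), 'rotation': array([-0.00787544,  0.02653975,  0.70748327, -0.70618768])}
wrist {'fx': 285.71205567715265, 'fy': 285.71205567715265, 'cx': 320.5124709250318, 'cy': 197.26575636316434, 'D': array([0.00569734, 0.        , 0.        , 0.        , 0.        ]), 'hand_eye': array([[-6.69176556e-04,  9.64074527e-01,  2.65631056e-01,
         6.81480219e+01],
       [ 9.99999621e-01,  7.92979002e-04, -3.58823080e-04,
         2.68719269e-01],
       [-5.56572041e-04,  2.65630716e-01, -9.64074693e-01,
        -1.57575169e+02],
       [ 0.00000000e+00,  0.00000000e+00,  0.00000000e+00,
         1.00000000e+00]])}
```

View pics/top0.png

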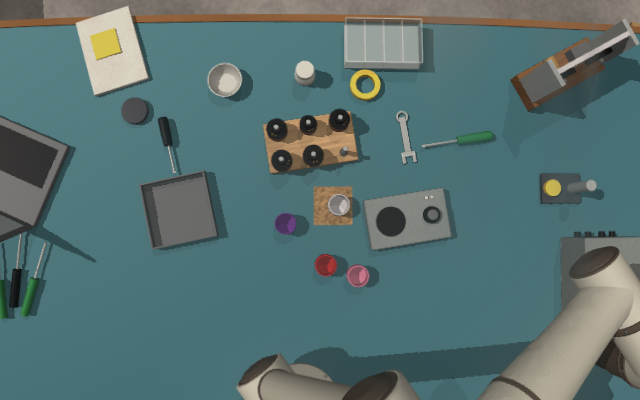

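View pics/scene0.png

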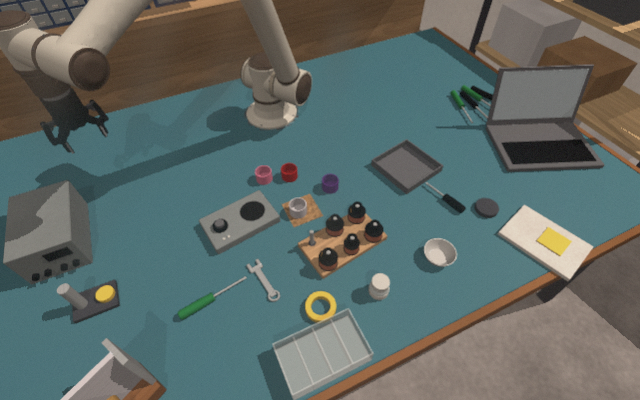

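View pics/wrist0.png

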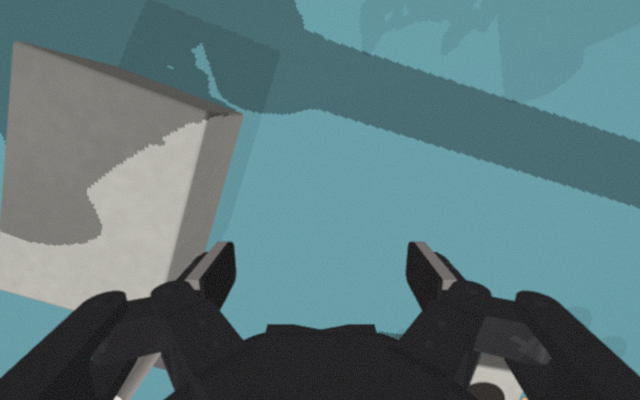

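```bash
cat > h.py <<'E'
from bench import *
import numpy as np, cv2
from scipy.spatial.transform import Rotation as R
def cam(name, st=None):
    c=calibration(name); K=np.array([[c['fx'],0,c['cx']],[0,c['fy'],c['cy']],[0,0,1.]])
    if name=='wrist':
        T=np.eye(4);T[:3,:3]=R.from_quat(st['ee_rot']).as_matrix();T[:3,3]=st['position']
        M=T@np.array(c['hand_eye']); Rm=M[:3,:3];p=M[:3,3]
    else: Rm=R.from_quat(c['rotation']).as_matrix();p=np.array(c['position'])
    return K,np.array(c['D']),Rm,p
def p2w(C,uv,z):
    K,D,Rm,p=C
    u=cv2.undistortPoints(np.array(uv,float).reshape(-1,1,2),K,D).reshape(-1,2)
    d=np.c_[u[:,0],-u[:,1],-np.ones(len(u))]@Rm.T
    return p+d*((z-p[2])/d[:,2])[:,None]
def w2p(C,P):
    K,D,Rm,p=C
    q=(np.array(P,float).reshape(-1,3)-p)@Rm
    q=q*[1,-1,-1]
    return cv2.projectPoints(q,np.zeros(3),np.zeros(3),K,D)[0].reshape(-1,2)
def crop(img,x0,y0,x1,y1,f,name):
    o=cv2.resize(img[y0:y1,x0:x1],None,fx=f,fy=f,interpolation=cv2.INTER_CUBIC)
    cv2.imwrite('pics/'+name,o)
E
python3 - <<'E'
import cv2
from h import *
i=cv2.imread('pics/top0.png')
crop(i,255,95,375,185,6,'t_stand.png')
crop(i,270,175,460,295,4,'t_mid.png')
crop(i,130,110,230,260,4,'t_tray.png')
E
```

```text
(no output)
```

View pics/t_stand.png

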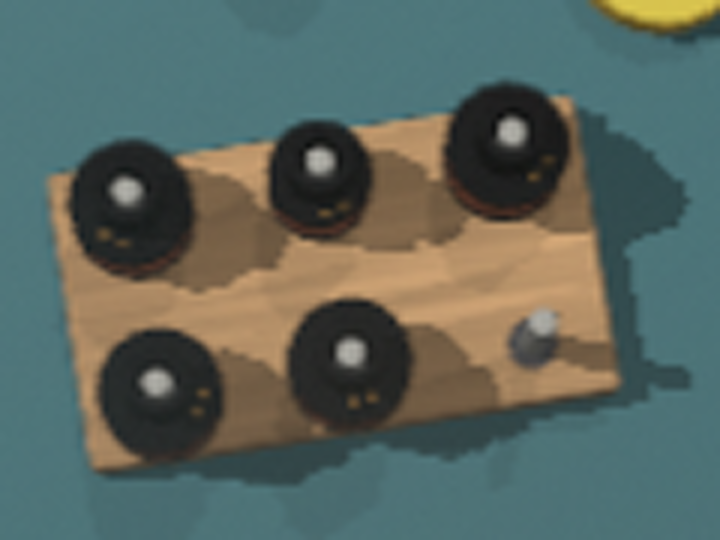

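View pics/t_mid.png

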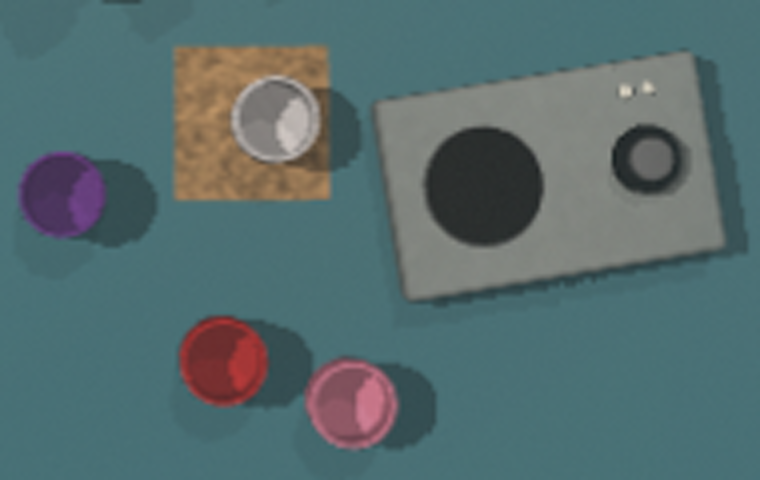

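View pics/t_tray.png

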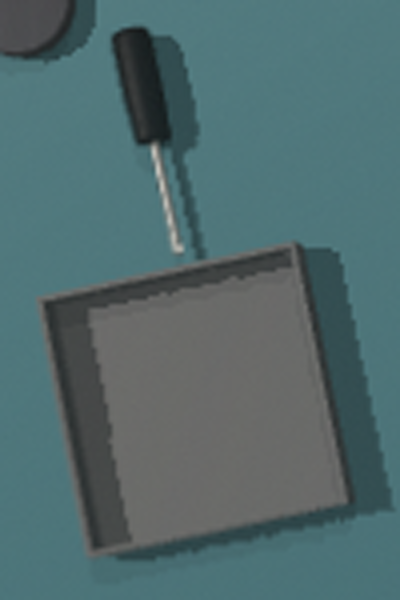

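Run:
```python
from h import *
np.set_printoptions(precision=1,suppress=True)
C=cam('top')
f=lambda pts,x0,y0,s:[(x0+(a+.5)/s-.5,y0+(b+.5)/s-.5) for a,b in pts]
# stand corners z=20 (top-left, tr, br, bl in crop)
st=p2w(C,f([(50,177),(572,97),(620,385),(95,470)],255,95,6),20); print('stand',st,st.mean(0), [np.linalg.norm(st[i]-st[(i+1)%4]) for i in range(4)])
sp=p2w(C,f([(127,190),(320,160),(512,131),(156,381),(350,352),(542,322)],255,95,6),78); print('spindle tips',sp)
sb=p2w(C,f([(531,345)],255,95,6),20);print('spindle f base',sb)
t=p2w(C,f([(375,103),(692,52),(725,245),(407,300)],270,175,4),30);print('tester',t,t.mean(0),[np.linalg.norm(t[i]-t[(i+1)%4]) for i in range(4)])
print('pad',p2w(C,f([(484,186),(426,186),(543,186)],270,175,4),30))
print('button',p2w(C,f([(652,159)],270,175,4),52))
print('can rim',p2w(C,f([(276,119),(232,119),(320,119)],270,175,4),38))
m=p2w(C,f([(175,46),(329,46),(330,200),(175,200)],270,175,4),1);print('mat',m,m.mean(0))
for n,p in dict(purple=(63,194),red=(223,361),pink=(352,403)).items(): print(n,p2w(C,f([p],270,175,4),38))
tr=p2w(C,f([(42,299),(297,245),(350,502),(92,552)],130,110,4),28);print('tray',tr,tr.mean(0),[np.linalg.norm(tr[i]-tr[(i+1)%4]) for i in range(4)])
C2=cam('scene')
for n,P in dict(pad=[*p2w(C,f([(484,186)],270,175,4),30)[0]],can=p2w(C,f([(276,119)],270,175,4),38)[0],tray=[*tr.mean(0)]).items(): print(n,w2p(C2,P))
for P in sp: print(w2p(C2,P))
```

```text
stand [[ 714.5   90.8   20. ]
 [ 750.1 -133.8   20. ]
 [ 624.9 -153.4   20. ]
 [ 588.2   71.    20. ]] [669.4 -31.4  20. ] [np.float64(227.35298103624046), np.float64(126.80016331655234), np.float64(227.3506761142648), np.float64(127.9022348074164)]
spindle tips [[ 696.6   54.4   78. ]
 [ 709.2  -24.4   78. ]
 [ 721.6 -103.2   78. ]
 [ 618.    42.3   78. ]
 [ 629.9  -36.5   78. ]
 [ 642.4 -115.    78. ]]
spindle f base [[ 642.  -115.3   20. ]]
tester [[ 517.1 -165.4   30. ]
 [ 549.8 -370.5   30. ]
 [ 425.9 -390.2   30. ]
 [ 392.3 -184.9   30. ]] [ 471.3 -277.7   30. ] [np.float64(207.68563234957506), np.float64(125.38826876475474), np.float64(208.07489944423543), np.float64(126.31053008874652)]
pad [[ 464.3 -234.6   30. ]
 [ 464.4 -197.5   30. ]
 [ 464.1 -272.5   30. ]]
button [[ 480.6 -337.3   52. ]]
can rim [[ 506.7 -101.8   38. ]
 [ 506.7  -74.1   38. ]
 [ 506.6 -129.5   38. ]]
mat [[ 555.9  -39.1    1. ]
 [ 555.9 -139.3    1. ]
 [ 455.8 -139.3    1. ]
 [ 456.1  -38.9    1. ]] [505.9 -89.1   1. ]
purple [[459.8  32.   38. ]]
red [[355.2 -67.9  38. ]]
pink [[ 328.5 -148.8   38. ]]
tray [[558.7 402.9  28. ]
 [592.7 239.6  28. ]
 [429.9 204.6  28. ]
 [398.2 368.6  28. ]] [494.9 303.9  28. ] [np.float64(166.81701749752642), np.float64(166.58804275593656), np.float64(167.0434795472683), np.float64(164.18521447412485)]
pad [[251.6 210.4]]
can [[297.  203.6]]
tray [[405.9 162.1]]
[[374.4 223.2]]
[[351.7 236.9]]
[[327.6 251.4]]
[[356.9 204.8]]
[[334.5 217.4]]
[[311.1 230.7]]
```

```bash
cat >> h.py <<'E'
def yaw(st): 
    x=R.from_quat(st['ee_rot']).as_matrix()[:,0]; return np.degrees(np.arctan2(x[1],x[0]))
def go(x,y,z,yw):
    """tool-axes shift (m) and turn (deg) to reach TCP x,y,z with tool-x heading yw (deg, world)"""
    st=read_state(); M=R.from_quat(st['ee_rot']).as_matrix()
    d=M.T@(np.array([x,y,z])-st['position'])/1000
    t=-((yw-yaw(st)+180)%360-180)
    n=int(np.ceil(max(np.linalg.norm(d)/.0625,abs(t)/10.7)))
    print('go',[x,y,z,yw],'->',np.round(d,4).tolist(),round(t,2),'rows>=',n)
def ps():
    st=read_state(); print('t=%.2f pos=%s yaw=%.1f F=%s w=%.1f tilt=%.2f j6=%.2f'%(st['clock'],np.round(st['position'],1),yaw(st),np.round(st['contact_force'],1),st['gripper_width'],np.degrees(np.arccos(-R.from_quat(st['ee_rot']).as_matrix()[2,2])),st['joints'][5])); return st
def shot(name,fn):
    st=read_state(); im=get_image(name)[:,:,::-1].copy(); cv2.imwrite('pics/'+fn,im); return st,im
E
python3 -c "
from h import *
ps(); go(700,-25,220,180)"
```

```text
t=0.15 pos=[ 215.8 -586.1  215.7] yaw=-159.8 F=[ 0.6 -0.2 -0.3] w=85.7 tilt=0.09 j6=-0.26
go [700, -25, 220, 180] -> [-0.6482, 0.3593, -0.0038] 20.21 rows>= 12
```

Candidates for the can (top picture): grey metallic can on cork (339,205), purple (286,224), red (325,265), pink (358,276), and a white cup (225,80). I choose the grey one on the cork, and the crop t_mid.png confirms it. There are five coils on the stand at (277,129), (308,124), (340,119), (282,160) and (313,155); the spindle at (345,152) is empty. The coil at (308,124) has visibly smaller flanges, so I'll try it first.

jog_arm([
  [-0.3, 0.16, 0, 20.2],
  [-0.3, 0.16, 0, 20.2],
  [-0.648, 0.359, -0.004, 20.2],
  [-0.648, 0.359, -0.004, 20.2],
  [-0.648, 0.359, -0.004, 20.2],
  [-0.648, 0.359, -0.004, 20.2],
  [-0.648, 0.359, -0.004, 20.2],
  [-0.648, 0.359, -0.004, 20.2],
  [-0.648, 0.359, -0.004, 20.2],
  [-0.648, 0.359, -0.004, 20.2],
], hand=0)

```text
clock: 1.4
position: [621.6, -116.0, 219.3]
ee_rot: [-0.0, 1.0, 0.001, -0.001]
contact_force: [1.2, -0.4, 0.5]
gripper_width: 42.6
```

```bash
python3 -c "
from h import *
ps(); go(700,-25,220,180)"
```

```text
t=1.40 pos=[ 621.6 -116.   219.3] yaw=-180.0 F=[ 1.2 -0.4  0.5] w=42.6 tilt=0.10 j6=-1.64
go [700, -25, 220, 180] -> [-0.0784, 0.091, -0.0007] 0.02 rows>= 2
```

jog_arm([
  [-0.0784, 0.091, 0, 0],
  [-0.0784, 0.091, 0, 0],
  [-0.0784, 0.091, 0, 0],
  [-0.0784, 0.091, 0, 0],
])

```text
clock: 1.9
position: [699.6, -24.9, 218.5]
ee_rot: [-0.0, 1.0, 0.001, -0.001]
contact_force: [-0.1, -0.2, 0.2]
gripper_width: 42.8
```

```bash
python3 -c "
from h import *
st=ps(); print(st['joints'])
shot('wrist','w1.png')"
```

```text
t=1.90 pos=[699.6 -24.9 218.5] yaw=-180.0 F=[-0.1 -0.2  0.2] w=42.8 tilt=0.18 j6=-1.76
[ 0.19395889  0.51544954  0.2248265  -0.00179254 -1.28272546 -1.76349635]
```

View pics/w1.png

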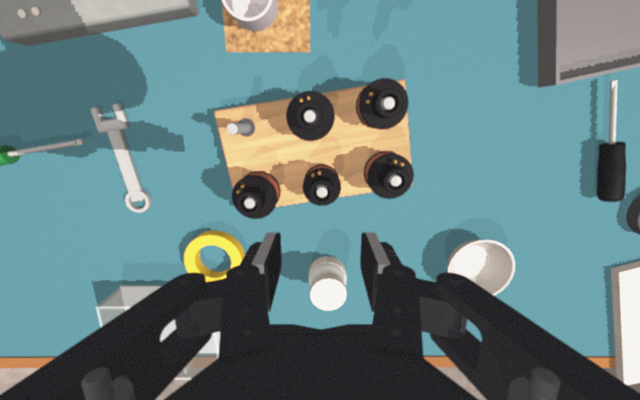

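Run:
```python
from h import *
i=cv2.imread('pics/w1.png'); crop(i,210,70,420,220,3.8,'w1c.png')
```

```text
(no output)
```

View pics/w1c.png

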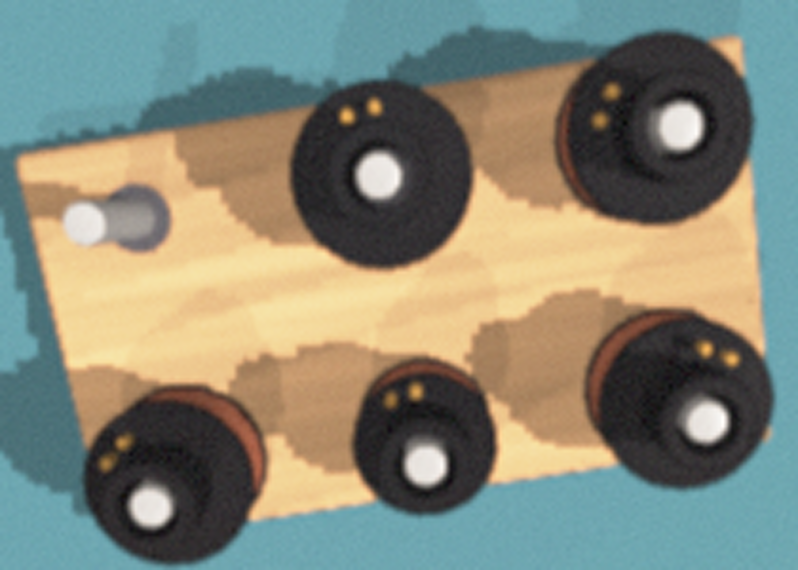

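Run:
```python
from h import *
np.set_printoptions(precision=1,suppress=True)
C=cam('wrist',read_state())
f=lambda pts,x0,y0,s:[(x0+(a+.5)/s-.5,y0+(b+.5)/s-.5) for a,b in pts]
print(p2w(C,f([(707,423),(427,466),(151,507),(682,126),(379,175),(84,223)],210,70,3.8),78))
print('flange',p2w(C,f([(425,443),(355,443),(496,443),(425,514)],210,70,3.8),54))
go(709,-24,150,180)
```

```text
[[ 695.2   54.9   78. ]
 [ 707.6  -23.8   78. ]
 [ 719.6 -102.9   78. ]
 [ 615.9   42.9   78. ]
 [ 628.2  -36.5   78. ]
 [ 640.5 -115.5   78. ]]
flange [[706.4 -24.2  54. ]
 [706.4 -45.6  54. ]
 [706.5  -2.6  54. ]
 [729.  -24.2  54. ]]
go [709, -24, 150, 180] -> [-0.0097, 0.0015, 0.069] -0.01 rows>= 2
```

jog_arm([
  [-0.0085, 0.001, 0.06, 0],
  [-0.0085, 0.001, 0.1, 0],
  [-0.0085, 0.001, 0.13, 0],
  [-0.0085, 0.001, 0.144, 0],
  [-0.0085, 0.001, 0.144, 0],
  [-0.0085, 0.001, 0.144, 0],
], hand=0)

```text
clock: 2.7
position: [708.7, -24.7, 77.1]
ee_rot: [0.0, 1.0, 0.001, 0.001]
contact_force: [0.3, 1.0, 0.7]
gripper_width: 42.5
```

jog_arm([
  [0, 0, 0, 0],
  [0, 0, 0, 0],
  [0, 0, 0, 0],
  [0, 0, 0, 0],
  [0, 0, 0, 0],
], hand=-1)

```text
clock: 3.32
position: [708.7, -24.7, 77.0]
ee_rot: [0.0, 1.0, 0.001, 0.001]
contact_force: [-0.5, -0.9, 0.3]
gripper_width: 0.0
```

```bash
python3 -c "
from h import *
ps()"
```

```text
t=3.33 pos=[708.7 -24.7  77. ] yaw=180.0 F=[-0.5 -0.9  0.3] w=0.0 tilt=0.10 j6=-1.76
```

```bash
python3 -c "
from h import *
shot('wrist','w2.png');st,i=shot('scene','s2.png'); crop(i,260,120,420,270,4,'s2c.png')"
```

```text
(no output)
```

View pics/w2.png

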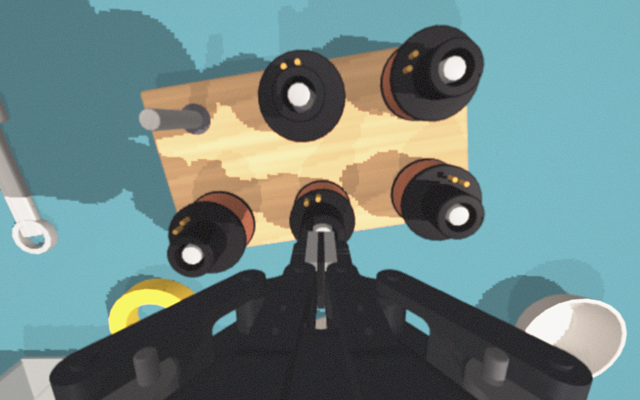

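View pics/s2c.png

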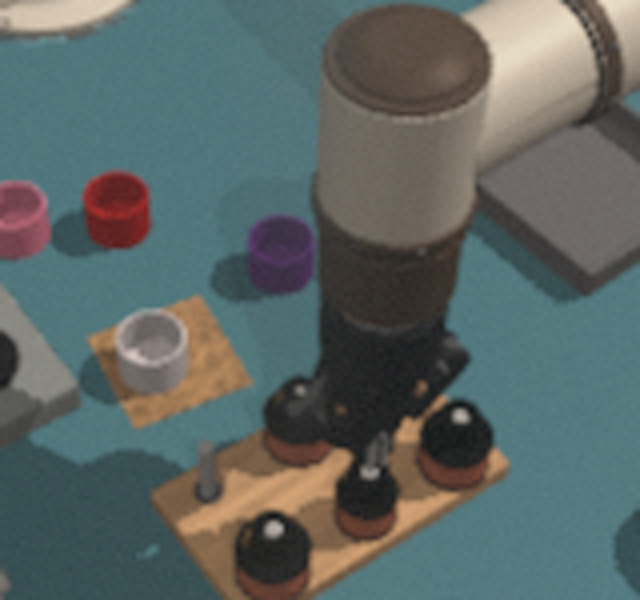

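Run:
```python
from h import *
st=read_state();C=cam('wrist',st);p=st['position']
for dz in (0,-17,+2): print(dz,w2p(C,p+[0,0,dz]))
for z in (54,78,80): print(z,w2p(C,[708.3,-24,z]))
i=cv2.imread('pics/w2.png'); crop(i,250,160,400,290,5,'w2c.png')
```

```text
0 [[320.58052368 237.4459417 ]]
-17 [[320.52567988 226.9668409 ]]
2 [[320.58767931 238.8132108 ]]
54 [[321.56393968 223.19060715]]
78 [[321.78407742 237.56035768]]
80 [[321.80517796 238.93765559]]
```

View pics/w2c.png

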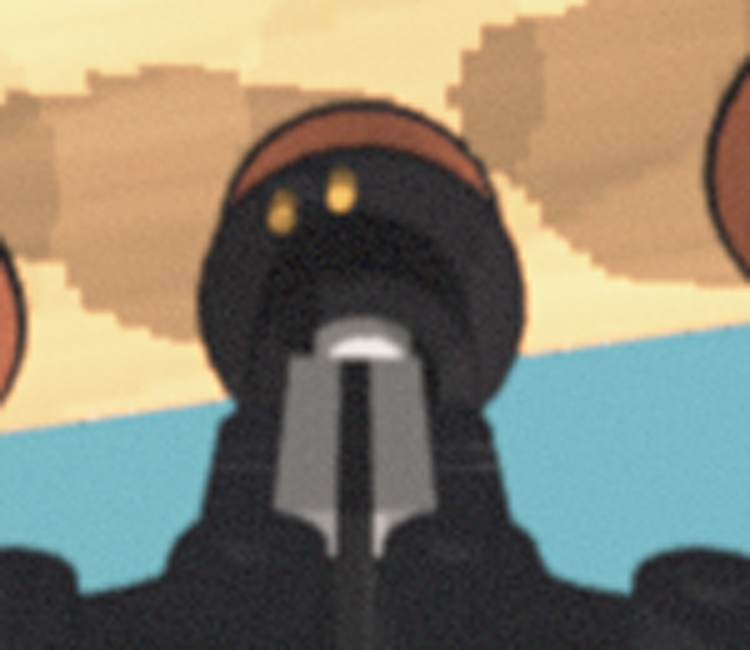

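Run:
```python
from h import *
st=read_state();C=cam('wrist',st);p=st['position']; S=cam('scene');T=cam('top')
M=R.from_quat(st['ee_rot']).as_matrix()
for x in (0,11):
  for d in (-20,-10,0,10,17): print(x,d,w2p(C,p+M@[x,0,d]).round(1))
for d in (-20,0,17): print('scene',d,(w2p(S,p+[0,0,-d])-[260,120])*4)
for z in (54,78,80): print('scene coil',z,(w2p(S,[708.3,-24,z])-[260,120])*4)
i=cv2.imread('pics/s2.png'); crop(i,320,200,400,270,8,'s2d.png')
```

```text
0 -20 [[320.6 252.7]]
0 -10 [[320.6 244.6]]
0 0 [[320.6 237.4]]
0 10 [[320.6 231.1]]
0 17 [[320.6 227. ]]
11 -20 [[320.6 233.2]]
11 -10 [[320.6 226.2]]
11 0 [[320.6 220. ]]
11 10 [[320.6 214.5]]
11 17 [[320.5 211. ]]
scene -20 [[367.59520285 451.30285299]]
scene 0 [[366.00303681 467.98519896]]
scene 17 [[364.68771606 481.76613697]]
scene coil 54 [[364.88658671 485.764664  ]]
scene coil 78 [[366.74789753 466.37583402]]
scene coil 80 [[366.90611491 464.72766465]]
```

View pics/s2d.png

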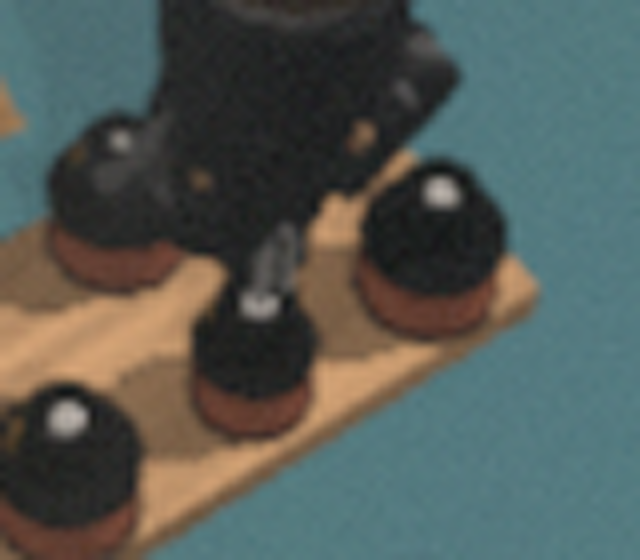

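jog_arm([
  [0, 0, 0, 0],
  [0, 0, 0, 0],
  [0, 0, 0, 0],
  [0, 0, 0.004, 0],
  [0, 0, 0.008, 0],
  [0, 0, 0.008, 0],
], hand=0)

```text
clock: 4.18
position: [708.2, -24.7, 68.2]
ee_rot: [0.0, 1.0, 0.001, -0.0]
contact_force: [0.2, -0.2, -0.1]
gripper_width: 43.0
```

```bash
python3 -c "
from h import *
ps();st,i=shot('wrist','w3.png'); crop(i,220,130,420,280,4,'w3c.png'); st,i=shot('scene','s3.png'); crop(i,320,200,400,270,8,'s3c.png')"
```

```text
t=4.17 pos=[708.2 -24.7  68.2] yaw=180.0 F=[ 0.2 -0.2 -0.1] w=43.0 tilt=0.07 j6=-1.76
```

View pics/w3c.png

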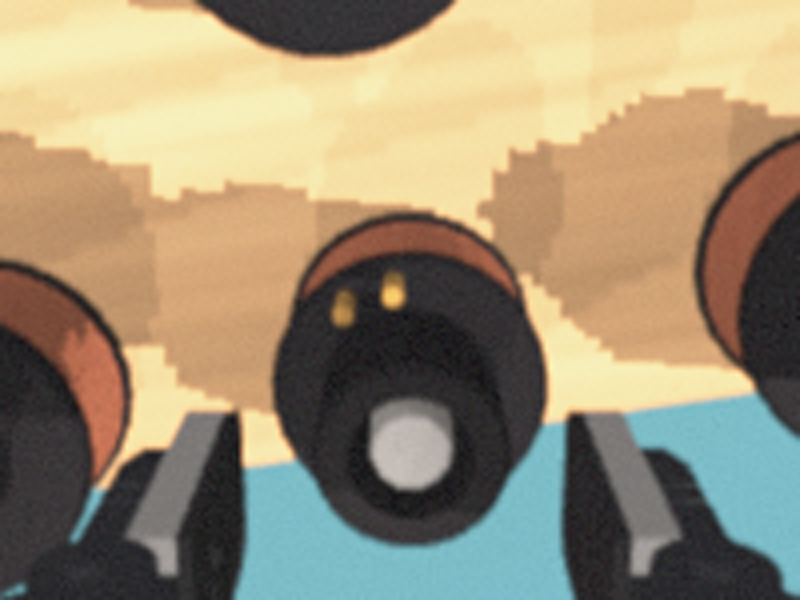

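View pics/s3c.png

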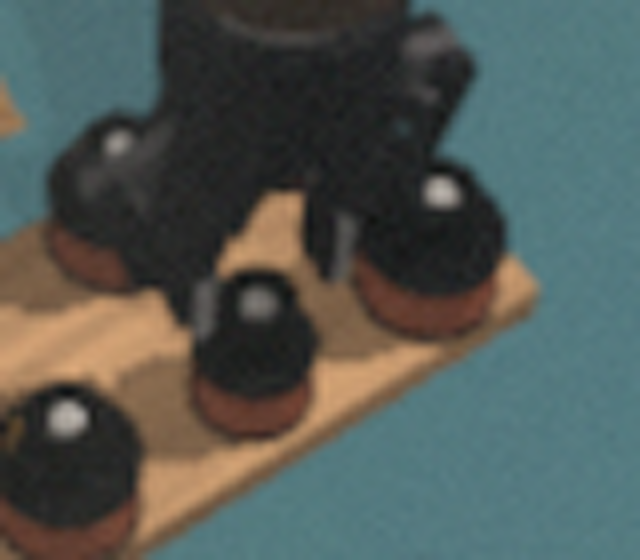

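jog_arm([
  [0, 0, 0.006, 0],
  [0, 0, 0.012, 0],
  [0, 0, 0.012, 0],
  [0, 0, 0.012, 0],
])

```text
clock: 4.78
position: [708.7, -24.7, 56.8]
ee_rot: [0.0, 1.0, 0.001, 0.0]
contact_force: [0.3, 0.3, -0.2]
gripper_width: 43.1
```

```bash
python3 -c "
from h import *
ps();st,i=shot('wrist','w4.png'); crop(i,220,130,420,280,4,'w4c.png')"
```

```text
t=4.78 pos=[708.7 -24.7  56.8] yaw=180.0 F=[ 0.3  0.3 -0.2] w=43.1 tilt=0.08 j6=-1.76
```

View pics/w4c.png

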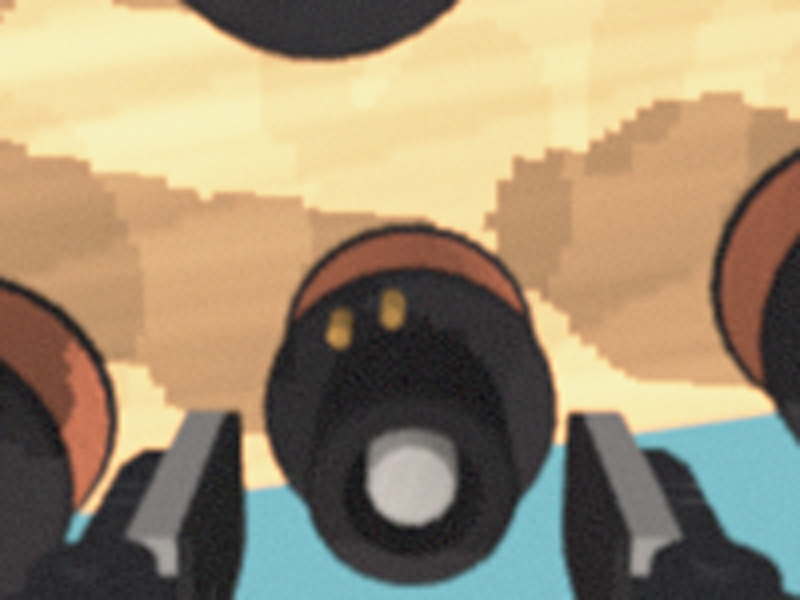

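jog_arm([
  [0, 0, 0.005, 0],
  [0, 0, 0.011, 0],
  [0, 0, 0.011, 0],
  [0, 0, 0.011, 0],
])

```text
clock: 5.32
position: [708.9, -24.7, 45.9]
ee_rot: [0.0, 1.0, 0.001, 0.001]
contact_force: [0.8, 0.3, 0.4]
gripper_width: 42.8
```

jog_arm([
  [0, 0, 0, 0],
  [0, 0, 0, 0],
  [0, 0, 0, 0],
  [0, 0, 0, 0],
], hand=-1)

```text
clock: 5.82
position: [709.2, -24.6, 46.4]
ee_rot: [-0.0, 1.0, 0.001, 0.001]
contact_force: [0.3, 1.5, 2.8]
gripper_width: 25.9
```

```bash
python3 -c "
from h import *
ps();st,i=shot('wrist','w5.png'); crop(i,220,130,420,280,4,'w5c.png')"
```

```text
t=5.83 pos=[709.2 -24.6  46.4] yaw=-180.0 F=[0.3 1.5 2.8] w=25.9 tilt=0.13 j6=-1.76
```

View pics/w5c.png

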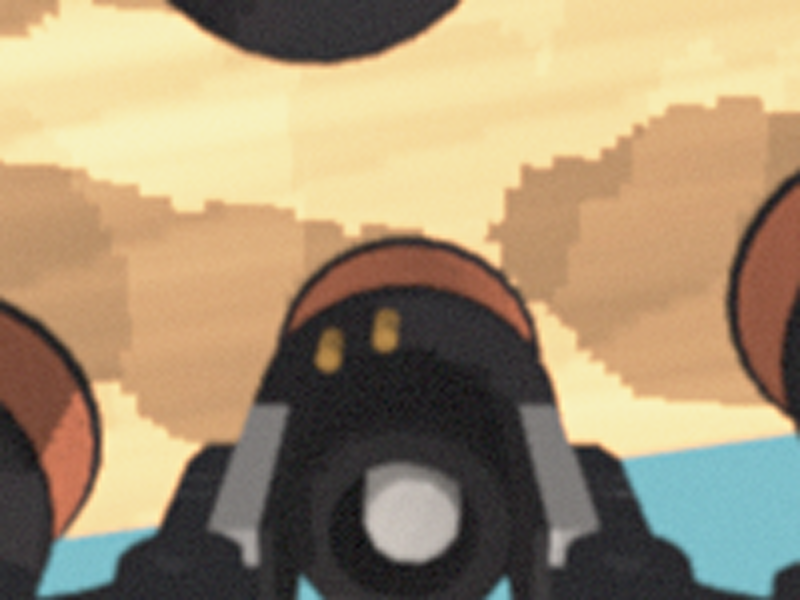

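jog_arm([
  [0, 0, -0.002, 0],
  [0, 0, -0.002, 0],
  [0, 0, -0.002, -10],
  [0, 0, -0.002, -20],
  [0, 0, -0.002, -30],
  [0, 0, -0.002, -40],
  [0, 0, -0.002, -50],
  [0, 0, -0.002, -60],
  [0, 0, -0.002, -70],
  [0, 0, -0.002, -80],
], hand=0)

```text
clock: 7.12
position: [708.9, -24.8, 48.0]
ee_rot: [-0.645, 0.764, -0.0, 0.001]
contact_force: [-0.1, 0.1, 0.4]
gripper_width: 42.5
```

```bash
python3 -c "
from h import *
ps();go(709,-24.7,46,-90)"
```

```text
t=7.12 pos=[708.9 -24.8  48. ] yaw=-99.7 F=[-0.1  0.1  0.4] w=42.5 tilt=0.10 j6=-0.36
go [709, -24.7, 46, -90] -> [-0.0001, -0.0, 0.002] -9.67 rows>= 1
```

jog_arm([
  [0, 0, 0.002, -9.7],
  [0, 0, 0.002, -9.7],
])

```text
clock: 7.38
position: [708.6, -24.8, 45.5]
ee_rot: [-0.706, 0.708, 0.0, 0.0]
contact_force: [-0.1, 0.9, 0.4]
gripper_width: 42.7
```

jog_arm([
  [0, 0, 0, 0],
  [0, 0, 0, 0],
  [0, 0, 0, 0],
  [0, 0, 0, 0],
], hand=-1)

```text
clock: 7.88
position: [708.7, -24.9, 45.8]
ee_rot: [-0.706, 0.708, 0.0, 0.001]
contact_force: [-0.2, -0.1, 2.6]
gripper_width: 26.5
```

jog_arm([
  [0, 0, -0.02, 0],
  [0, 0, -0.04, 0],
  [0, 0, -0.07, 0],
  [0, 0, -0.13, 0],
  [0, 0, -0.15, 0],
  [0, 0, -0.15, 0],
  [0, 0, -0.15, 0],
])

```text
clock: 8.75
position: [707.4, -24.8, 193.2]
ee_rot: [-0.706, 0.708, 0.002, -0.001]
contact_force: [-0.6, -0.3, -1.4]
gripper_width: 26.6
```

```bash
python3 -c "
from h import *
ps();st,i=shot('wrist','w6.png');st,i=shot('top','t6.png');crop(i,255,95,460,295,3.5,'t6c.png')"
```

```text
t=8.75 pos=[707.4 -24.8 193.2] yaw=-90.1 F=[-0.6 -0.3 -1.4] w=26.6 tilt=0.22 j6=-0.19
```

View pics/w6.png

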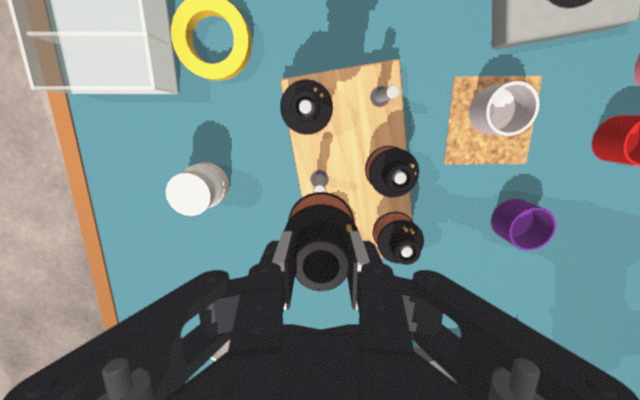

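View pics/t6c.png

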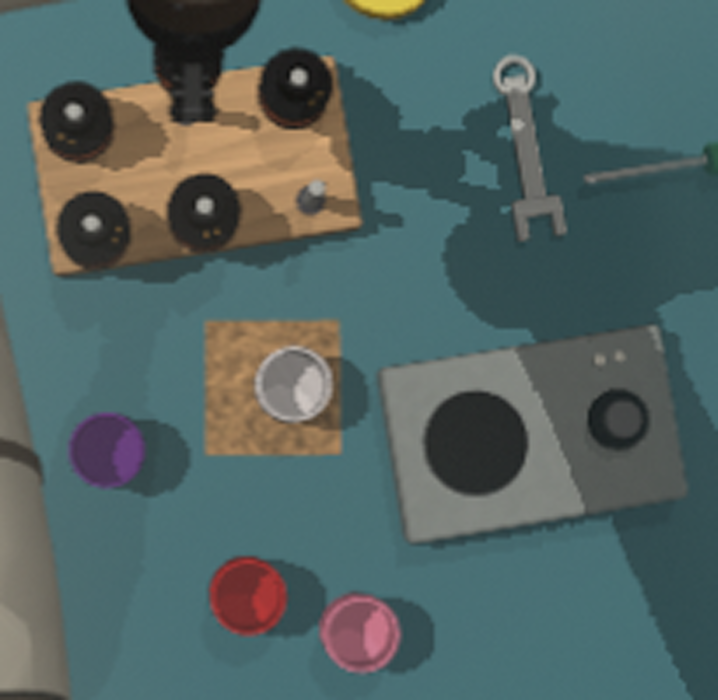

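```bash
python3 -c "
from h import *
go(506.5,-60,190,-90);go(506.5,-60,130,-90)"
```

```text
go [506.5, -60, 190, -90] -> [0.0354, 0.2009, 0.0038] -0.14 rows>= 4
go [506.5, -60, 130, -90] -> [0.0355, 0.2007, 0.0638] -0.14 rows>= 4
```

jog_arm([
  [0.01, 0.05, 0, 0],
  [0.02, 0.11, 0, 0],
  [0.035, 0.16, 0, 0],
  [0.0355, 0.2, 0.03, 0],
  [0.0355, 0.2, 0.064, 0],
  [0.0355, 0.2, 0.064, 0],
  [0.0355, 0.2, 0.064, 0],
  [0.0355, 0.2, 0.064, 0],
])

```text
clock: 9.85
position: [508.5, -59.8, 130.8]
ee_rot: [-0.706, 0.708, 0.001, -0.0]
contact_force: [-1.0, -0.1, -0.9]
gripper_width: 26.9
```

```bash
python3 -c "
from h import *
ps();st,i=shot('wrist','w7.png');crop(i,230,60,430,300,2.5,'w7c.png')
C=cam('wrist',st); print(w2p(C,[[506.7,-101.8,38],[506.7,-101.8,4]]))"
```

```text
t=9.85 pos=[508.5 -59.8 130.8] yaw=-90.1 F=[-1.  -0.1 -0.9] w=26.9 tilt=0.10 j6=-0.20
[[321.20390133 148.51936645]
 [321.06344782 144.97309413]]
```

View pics/w7c.png

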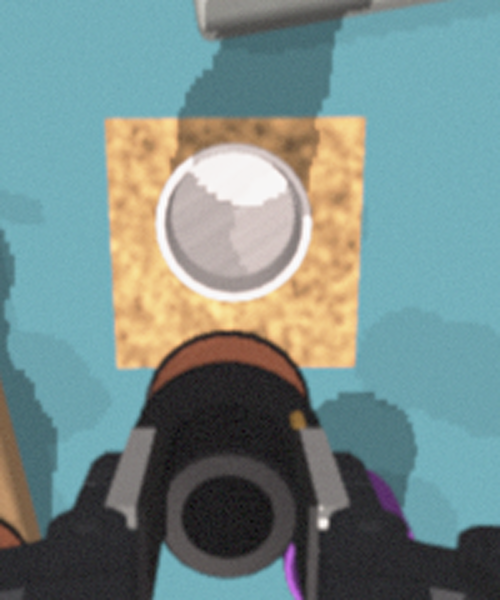

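```bash
cat >> h.py <<'E'
def canfit(im,st,camn,guess,z=38,r=27.25,z_r=None):
    """find outer rim circle of can in image near guess (world xy) : radial edge search, then circle fit in world plane"""
    C=cam(camn,st); g=cv2.GaussianBlur(im,(3,3),0).astype(float)
    c=np.array(guess,float)
    from scipy.optimize import least_squares
    sat=g.max(2)-g.min(2)
    for it in range(3):
        pts=[]
        for a in np.arange(0,360,5):
            rr=np.arange(r-6,r+6,.25); u=np.array([np.cos(np.radians(a)),np.sin(np.radians(a))])
            P=np.c_[c+rr[:,None]*u,np.full(len(rr),z)]
            px=w2p(C,P).astype(np.float32)
            v=cv2.remap(sat.astype(np.float32),px[:,0].reshape(-1,1),px[:,1].reshape(-1,1),cv2.INTER_LINEAR).ravel()
            d=np.gradient(cv2.GaussianBlur(v.reshape(-1,1),(1,5),0).ravel())
            k=np.argmax(d)
            if d[k]>1: pts.append(P[k,:2])
        pts=np.array(pts)
        f=lambda p: np.hypot(*(pts-p[:2]).T)-p[2]
        s=least_squares(f,[*c,r],loss='soft_l1',f_scale=.5); c=s.x[:2]
    return s.x,len(pts),np.median(abs(s.fun))
E
python3 - <<'E'
from h import *
np.set_printoptions(precision=2,suppress=True)
st=read_state();im=cv2.imread('pics/w7.png')
print('w',canfit(im,st,'wrist',(506,-102)))
print('w click',p2w(cam('wrist',st),[(323.3,148.5)],38))
print('w mat',p2w(cam('wrist',st),[(230+a/2.5-.3,60+b/2.5-.3) for a,b in [(105,117),(366,117),(357,368),(117,368)]],1), )
im=cv2.imread('pics/t6.png'); print('t',canfit(im,None,'top',(506,-102)))
im=cv2.imread('pics/top0.png'); print('t',canfit(im,None,'top',(506,-102)))
s,im=shot('scene','s7.png'); print('s',canfit(im,None,'scene',(506,-102)))
E
```

```text
w (array([ 504.85, -101.01,   27.34]), 72, np.float64(0.10916593472563108))
w click [[ 504.63 -101.82   38.  ]]
w mat [[ 553.63 -138.04    1.  ]
 [ 453.6  -137.76    1.  ]
 [ 452.41  -36.95    1.  ]
 [ 553.49  -37.3     1.  ]]
t (array([ 506.21, -101.51,   28.15]), 63, np.float64(0.5219688094789241))
t (array([ 506.09, -101.59,   28.17]), 64, np.float64(0.5634042592529038))
s (array([ 508.95, -101.22,   27.87]), 45, np.float64(0.6620595782753576))
```

```bash
python3 -c "
from h import *
go(505.5,-101.3,72,-90)"
```

```text
go [505.5, -101.3, 72, -90] -> [0.0415, 0.0024, 0.0586] -0.13 rows>= 2
```

jog_arm([
  [0.03, 0.0024, 0, 0],
  [0.0415, 0.003, 0, 0],
  [0.0415, 0.003, 0.02, 0],
  [0.0415, 0.003, 0.04, 0],
  [0.0415, 0.003, 0.0586, 0],
  [0.0415, 0.003, 0.0586, 0],
  [0.0415, 0.003, 0.0586, 0],
])

```text
clock: 10.82
position: [505.7, -101.3, 72.8]
ee_rot: [-0.706, 0.708, 0.0, 0.0]
contact_force: [-0.3, -0.0, -1.4]
gripper_width: 26.5
```

```bash
python3 -c "
from h import *
ps();st,i=shot('wrist','w8.png');crop(i,240,130,400,270,5,'w8c.png')
st,i=shot('scene','s8.png');crop(i,250,150,350,240,7,'s8c.png')"
```

```text
t=10.82 pos=[ 505.7 -101.3   72.8] yaw=-90.1 F=[-0.3 -0.  -1.4] w=26.5 tilt=0.06 j6=-0.12
```

View pics/w8c.png

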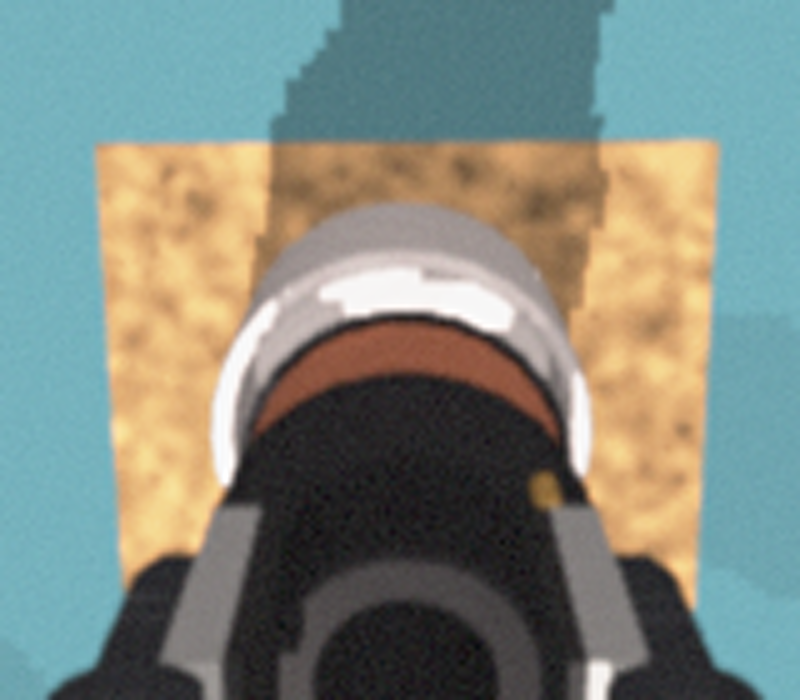

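View pics/s8c.png

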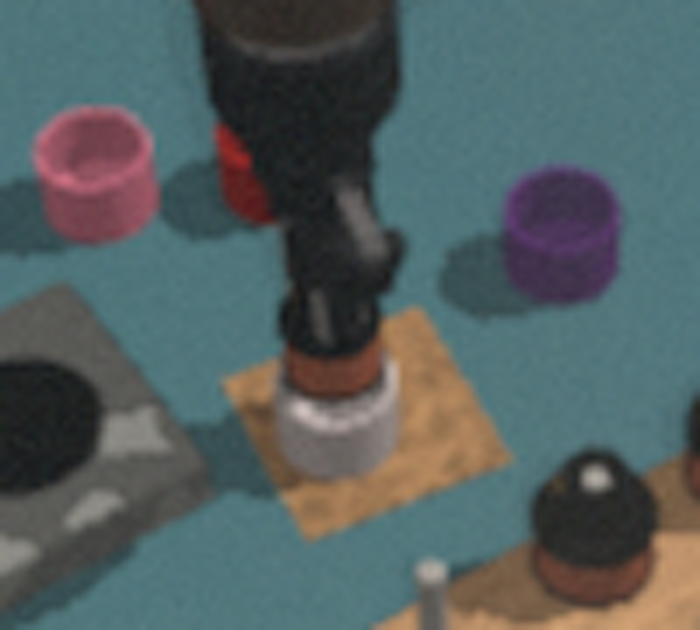

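Run:
```python
from h import *
st=read_state();C=cam('wrist',st);p=st['position'];M=R.from_quat(st['ee_rot']).as_matrix()
for x in (21.5,22.5,23.5): print('flange near edge x',x,w2p(C,p+M@[x,0,25.8-2]), w2p(C,p+M@[x,0,25.8]))
for dy in (-101.3,-100.3,-102.3): print('rim outer near edge',dy,w2p(C,[505.7,dy-27.25,38]),'inner',w2p(C,[505.7,dy-24.25,38]))
im=cv2.imread('pics/w8.png')
print(im[170:200,321].tolist())
```

```text
flange near edge x 21.5 [[319.00128364 190.93442482]] [[319.01626169 190.19424777]]
flange near edge x 22.5 [[318.99810389 189.45062902]] [[319.01313536 188.724566  ]]
flange near edge x 23.5 [[318.9949146 187.9625914]] [[319.00999973 187.25072509]]
rim outer near edge -101.3 [[318.99016092 178.6712282 ]] inner [[319.00837    182.93961688]]
rim outer near edge -100.3 [[318.99624758 180.09790616]] inner [[319.01440591 184.35468366]]
rim outer near edge -102.3 [[318.98405718 177.24064564]] inner [[319.00231725 181.5206967 ]]
[[122, 142, 173], [143, 150, 163], [149, 151, 160], [149, 152, 163], [146, 148, 159], [148, 151, 160], [151, 153, 165], [151, 154, 164], [148, 151, 161], [157, 157, 171], [178, 181, 195], [189, 193, 207], [193, 194, 210], [215, 216, 226], [238, 240, 244], [244, 244, 247], [243, 244, 246], [244, 244, 246], [244, 245, 246], [244, 245, 247], [246, 247, 248], [236, 239, 246], [133, 135, 145], [39, 42, 46], [47, 55, 86], [61, 80, 130], [65, 86, 146], [65, 88, 145], [69, 91, 149], [67, 87, 147]]
```

jog_arm([
  [0.0016, -0.0004, 0.003, 0],
  [0.0016, -0.0004, 0.006, 0],
  [0.0016, -0.0004, 0.006, 0],
  [0.0016, -0.0004, 0.006, 0],
])

```text
clock: 11.42
position: [506.1, -102.8, 66.9]
ee_rot: [-0.706, 0.708, 0.0, 0.0]
contact_force: [-1.2, -0.2, -0.9]
gripper_width: 26.8
```

```bash
python3 -c "
from h import *
st=ps();st,i=shot('wrist','w9.png');crop(i,240,130,400,270,5,'w9c.png')
C=cam('wrist',st);p=st['position'];M=R.from_quat(st['ee_rot']).as_matrix()
print(w2p(C,p+M@[22.5,0,25.8]),w2p(C,[505.7,-100.85-24.25,38]))
print(i[170:200,321].sum(1))
"
```

```text
t=11.43 pos=[ 506.1 -102.8   66.9] yaw=-90.1 F=[-1.2 -0.2 -0.9] w=26.8 tilt=0.05 j6=-0.11
[[319.0131325  188.72451237]] [[319.51678975 187.94061381]]
[398 416 424 441 455 452 455 455 456 460 461 469 456 473 547 585 587 565
 537 533 537 470 246 129 184 270 289 295 301 296]
```

View pics/w9c.png

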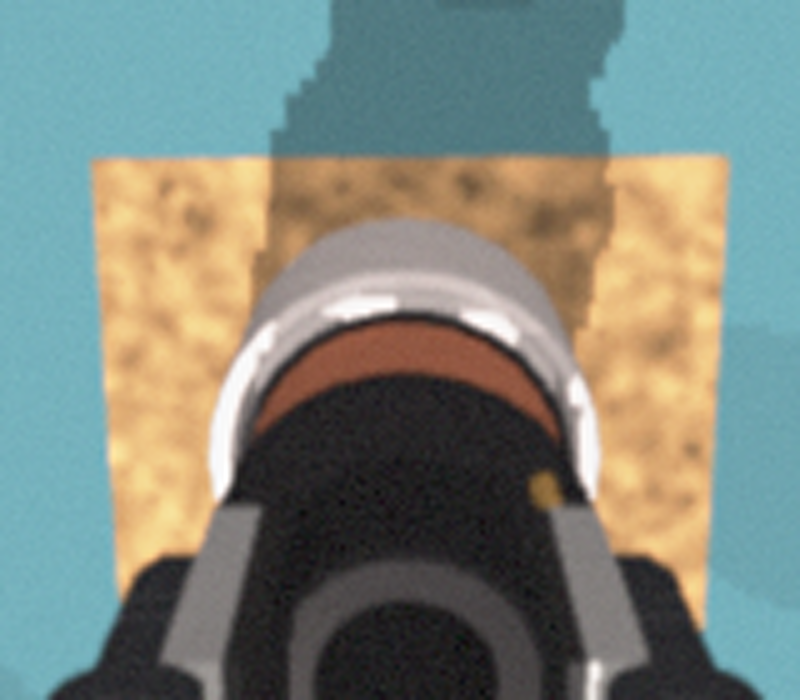

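jog_arm([
  [0.0002, 0, 0.003, 0],
  [0.0002, 0, 0.006, 0],
  [0.0002, 0, 0.008, 0],
  [0.0002, 0, 0.01, 0],
  [0.0002, 0, 0.01, 0],
])

```text
clock: 12.1
position: [506.0, -103.1, 56.8]
ee_rot: [-0.706, 0.708, 0.0, 0.0]
contact_force: [0.2, -0.3, -1.3]
gripper_width: 26.5
```

```bash
python3 -c "
from h import *
st=ps();st,i=shot('wrist','w10.png');crop(i,240,130,400,270,5,'w10c.png')
"
```

```text
t=12.10 pos=[ 506.  -103.1   56.8] yaw=-90.1 F=[ 0.2 -0.3 -1.3] w=26.5 tilt=0.06 j6=-0.11
```

View pics/w10c.png

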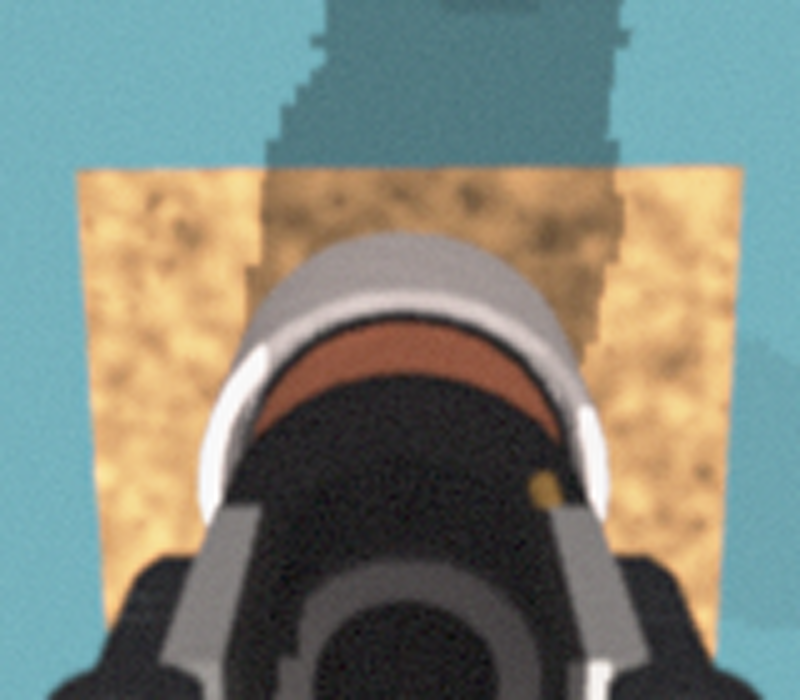

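jog_arm([
  [0, 0, 0.006, 0],
  [0, 0, 0.012, 0],
  [0, 0, 0.018, 0],
  [0, 0, 0.024, 0],
  [0, 0, 0.025, 0],
  [0, 0, 0.025, 0],
])

```text
clock: 12.9
position: [506.2, -103.0, 31.8]
ee_rot: [-0.706, 0.708, 0.0, 0.0]
contact_force: [0.6, -0.1, -2.2]
gripper_width: 26.8
```

```bash
python3 -c "
from h import *
st=ps();st,i=shot('wrist','w11.png');crop(i,240,130,400,270,5,'w11c.png')
"
```

```text
t=12.90 pos=[ 506.2 -103.    31.8] yaw=-90.1 F=[ 0.6 -0.1 -2.2] w=26.8 tilt=0.05 j6=-0.11
```

View pics/w11c.png

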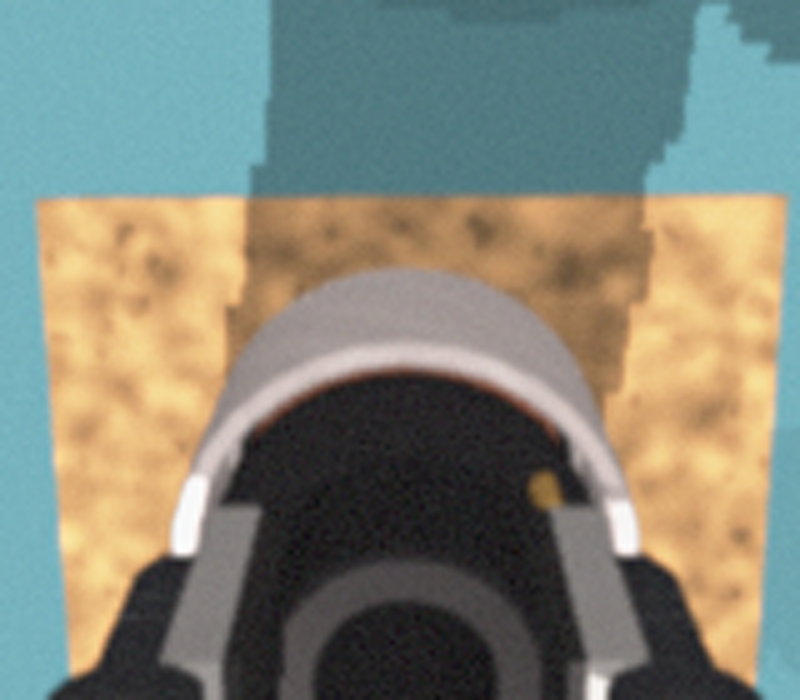

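Coil is inside with the flange nearly flush. I'll lower it the last bit, release, and back off.

jog_arm([
  [0, 0, 0.001, 0],
  [0, 0, 0.002, 0],
  [0, 0, 0.002, 0],
])

```text
clock: 13.32
position: [506.2, -103.0, 30.0]
ee_rot: [-0.706, 0.708, 0.0, 0.0]
contact_force: [-0.3, -0.4, -1.3]
gripper_width: 26.7
```

jog_arm([
  [0, 0, 0, 0],
  [0, 0, 0, 0],
  [0, 0, 0, 0],
  [0, 0, -0.02, 0],
  [0, 0, -0.06, 0],
  [0, 0, -0.1, 0],
  [0, 0, -0.14, 0],
  [0.0, 0, -0.14, 0],
  [0.0, 0, -0.14, 0],
], hand=0)

```text
clock: 14.45
position: [505.6, -103.0, 169.5]
ee_rot: [-0.706, 0.708, 0.001, 0.0]
contact_force: [0.1, 0.6, 0.1]
gripper_width: 42.2
```

```bash
python3 -c "
from h import *
st=ps();st,i=shot('wrist','w12.png');crop(i,220,130,420,280,4,'w12c.png')
st,i=shot('scene','s12.png');crop(i,250,150,350,240,7,'s12c.png')
"
```

```text
t=14.45 pos=[ 505.6 -103.   169.5] yaw=-90.1 F=[0.1 0.6 0.1] w=42.2 tilt=0.09 j6=-0.11
```

View pics/w12c.png

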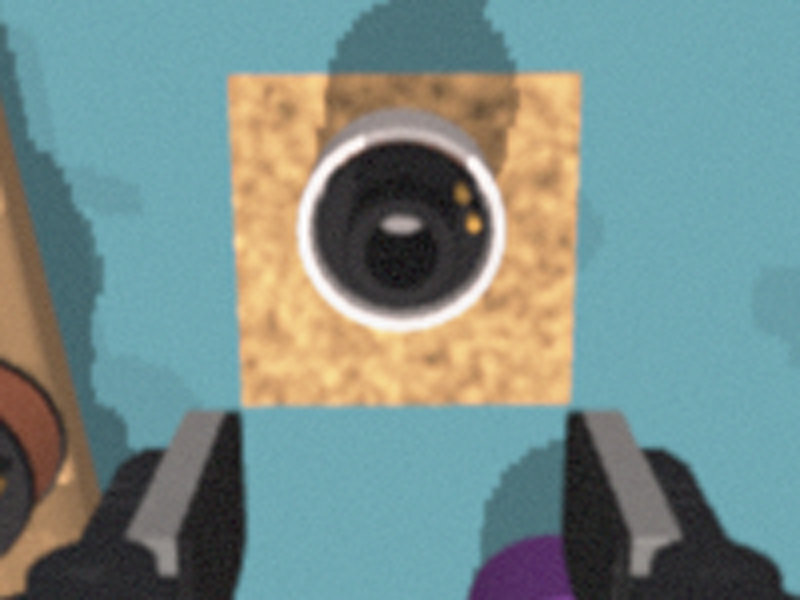

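View pics/s12c.png

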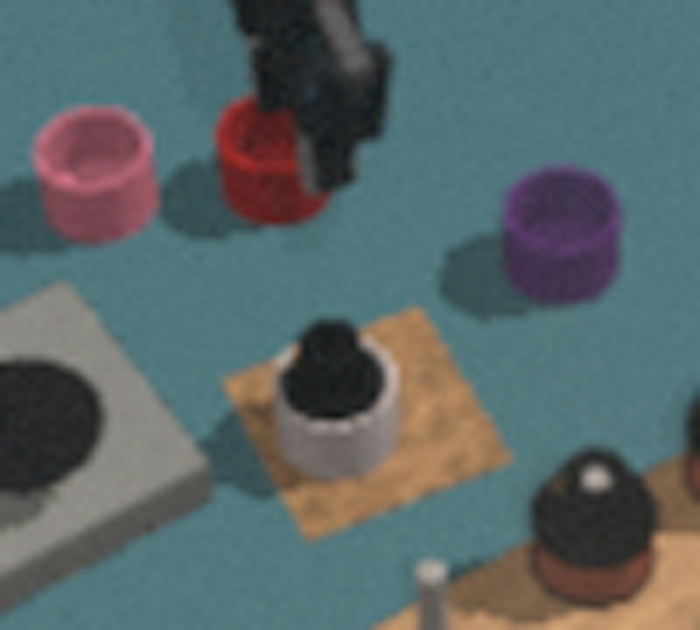

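```bash
python3 -c "
from h import *
np.set_printoptions(precision=2,suppress=True)
go(506.2,-103,40,-90);go(506.2,-103,-4,-90)
print(canfit(cv2.imread('pics/w12.png'),read_state(),'wrist',(506,-103)))
st,i=shot('top','t12.png');print(canfit(i,None,'top',(506,-103)))
"
```

```text
go [506.2, -103, 40, -90] -> [-0.0, -0.0013, 0.1286] -0.12 rows>= 3
go [506.2, -103, -4, -90] -> [0.0, -0.0014, 0.1726] -0.12 rows>= 3
(array([ 504.56, -103.03,   28.31]), 72, np.float64(0.826718513550869))
(array([477.65, -99.34,  24.56]), 11, np.float64(0.2700886854365052))
```

jog_arm([
  [0, 0, 0, 0],
  [0, 0, 0.05, 0],
  [0, 0, 0.1, 0],
  [0, 0, 0.13, 0],
  [0, 0, 0.13, 0],
  [0, 0, 0.13, 0],
], hand=1)

```text
clock: 15.35
position: [506.0, -103.1, 39.5]
ee_rot: [-0.707, 0.708, 0.001, -0.0]
contact_force: [-0.2, 0.1, -0.0]
gripper_width: 85.2
```

```bash
python3 -c "
from h import *
st=ps();st,i=shot('wrist','w13.png')
st,i=shot('scene','s13.png');crop(i,250,150,350,240,7,'s13c.png')
"
```

```text
t=15.35 pos=[ 506.  -103.1   39.5] yaw=-90.1 F=[-0.2  0.1 -0. ] w=85.2 tilt=0.08 j6=-0.11
```

View pics/w13.png

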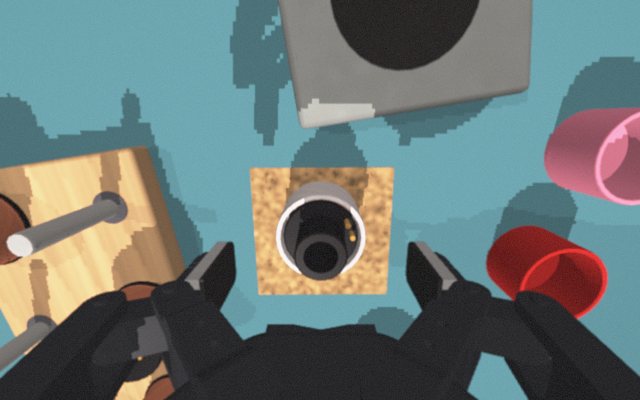

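View pics/s13c.png

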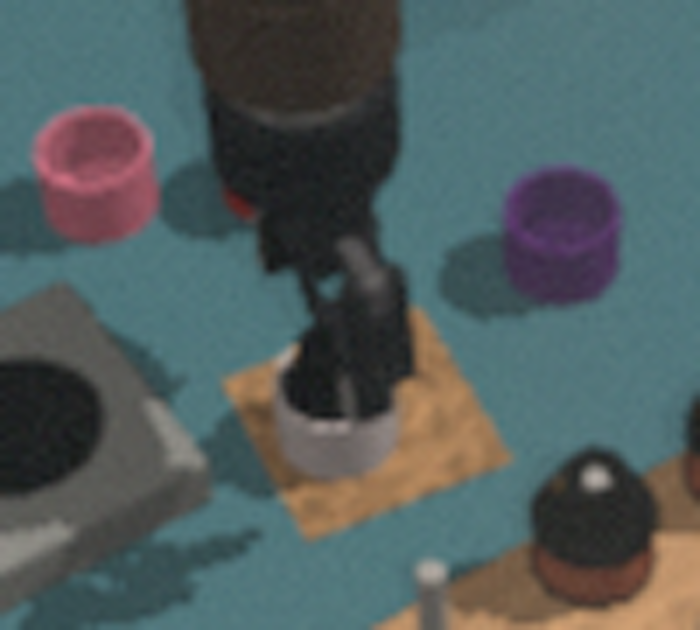

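jog_arm([
  [0, 0, 0.015, 0],
  [0, 0, 0.03, 0],
  [0, 0, 0.04, 0],
  [0, 0, 0.043, 0],
  [0, 0, 0.043, 0],
  [0, 0, 0.043, 0],
])

```text
clock: 16.2
position: [506.7, -102.9, -2.5]
ee_rot: [-0.707, 0.708, -0.0, 0.001]
contact_force: [-0.0, 0.7, -0.9]
gripper_width: 85.2
```

jog_arm([
  [0, 0, 0, 0],
  [0, 0, 0, 0],
  [0, 0, 0, 0],
  [0, 0, 0, 0],
], hand=-1)

```text
clock: 16.7
position: [506.7, -102.9, -1.7]
ee_rot: [-0.707, 0.708, -0.0, 0.001]
contact_force: [-1.9, 1.0, 5.1]
gripper_width: 53.3
```

```bash
python3 -c "
from h import *
st=ps();st,i=shot('wrist','w14.png')
"
```

```text
t=16.70 pos=[ 506.7 -102.9   -1.7] yaw=-90.1 F=[-1.9  1.   5.1] w=53.3 tilt=0.10 j6=-0.11
```

View pics/w14.png

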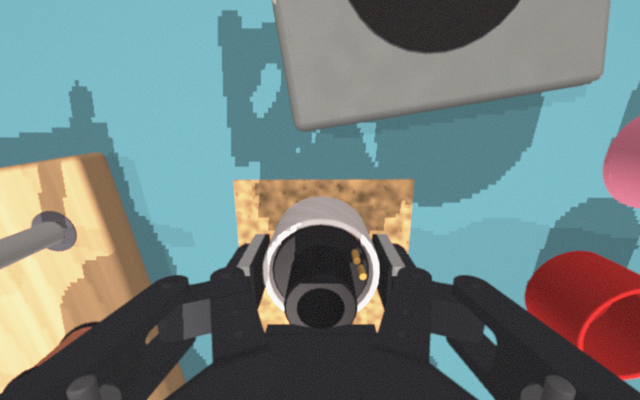

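jog_arm([
  [0, 0, -0.03, 0],
  [0, 0, -0.07, 0],
  [0, 0, -0.07, 0],
  [0.03, 0.01, -0.07, 0],
  [0.07, 0.02, -0.07, 0],
  [0.11, 0.035, -0.07, 0],
  [0.1315, 0.042, -0.07, 0],
  [0.1315, 0.042, -0.07, 0],
  [0.1315, 0.042, -0.07, 0],
  [0.1315, 0.042, -0.07, 0],
])

```text
clock: 18.0
position: [464.5, -233.6, 67.8]
ee_rot: [-0.707, 0.707, 0.0, 0.001]
contact_force: [0.7, -0.0, -3.3]
gripper_width: 53.2
```

```bash
python3 -c "
from h import *
st=ps();go(464.4,-234.4,30,-90);st,i=shot('wrist','w15.png')
st,i=shot('scene','s15.png');crop(i,190,130,320,260,5,'s15c.png')
"
```

```text
t=18.00 pos=[ 464.5 -233.6   67.8] yaw=-90.0 F=[ 0.7 -0.  -3.3] w=53.2 tilt=0.08 j6=0.16
go [464.4, -234.4, 30, -90] -> [0.0008, 0.0002, 0.0378] -0.01 rows>= 1
```

View pics/w15.png

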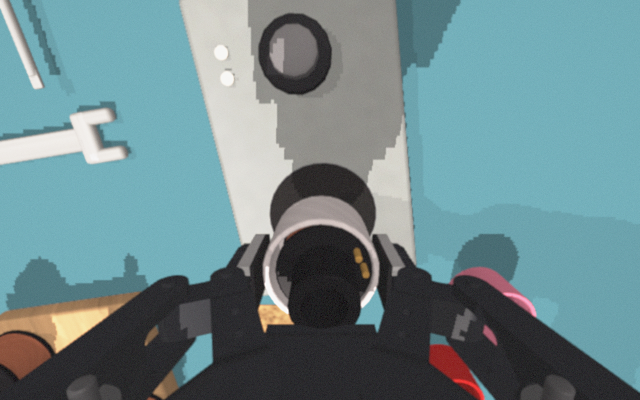

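View pics/s15c.png

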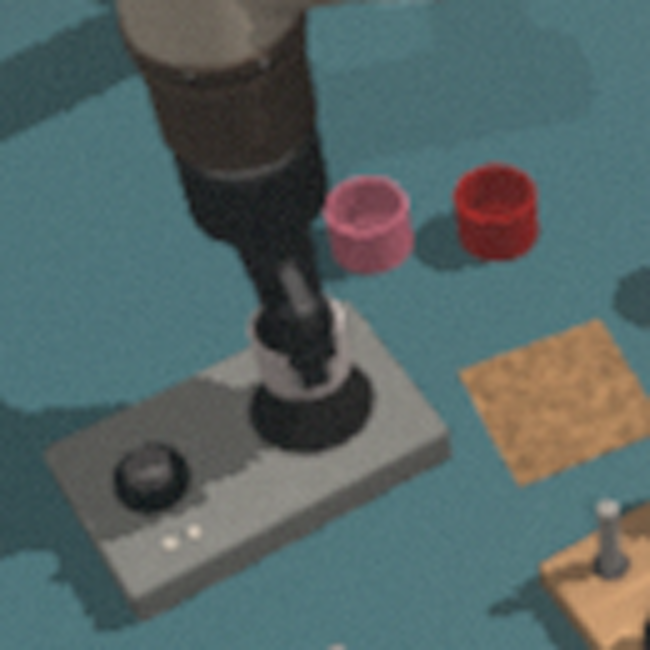

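jog_arm([
  [0.0008, 0, 0.015, 0],
  [0.0008, 0, 0.03, 0],
  [0.0008, 0, 0.036, 0],
  [0.0008, 0, 0.038, 0],
  [0.0008, 0, 0.0385, 0],
  [0.0008, 0, 0.0385, 0],
])

```text
clock: 18.85
position: [465.0, -234.6, 29.9]
ee_rot: [-0.707, 0.707, -0.001, 0.001]
contact_force: [-0.5, -0.5, -2.4]
gripper_width: 53.3
```

```bash
python3 -c "
from h import *
st=ps();st,i=shot('wrist','w16.png')
st,i=shot('scene','s16.png');crop(i,190,130,320,260,5,'s16c.png')
"
```

```text
t=18.85 pos=[ 465.  -234.6   29.9] yaw=-90.0 F=[-0.5 -0.5 -2.4] w=53.3 tilt=0.13 j6=0.16
```

View pics/w16.png

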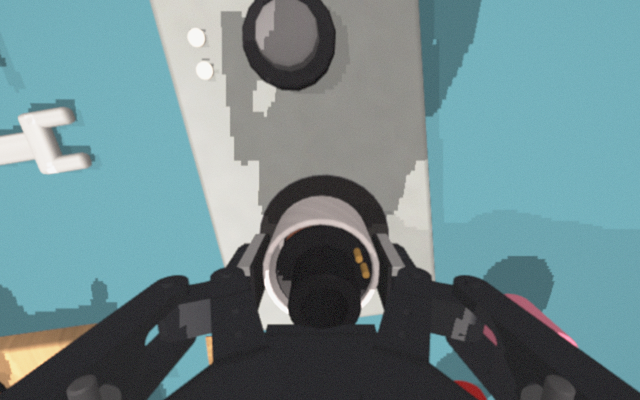

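View pics/s16c.png

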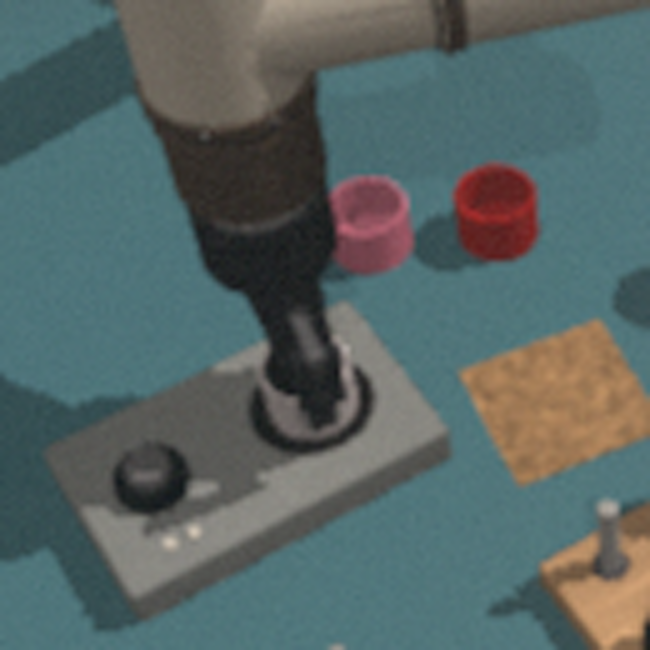

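jog_arm([
  [0, 0, 0.001, 0],
  [0, 0, 0.0018, 0],
  [0, 0, 0.0018, 0],
])

```text
clock: 19.32
position: [465.1, -234.6, 28.4]
ee_rot: [0.707, -0.707, 0.001, -0.001]
contact_force: [-0.8, 0.1, -0.6]
gripper_width: 53.2
```

jog_arm([
  [0, 0, 0, 0],
  [0, 0, 0, 0],
  [0, 0, 0, 0],
  [0, 0, -0.03, 0],
  [0, 0, -0.08, 0],
  [0, 0, -0.12, 0],
  [0, 0, -0.12, 0],
  [0, 0, -0.12, 0],
], hand=1)

```text
clock: 20.32
position: [464.2, -234.4, 147.9]
ee_rot: [-0.707, 0.707, -0.0, 0.001]
contact_force: [-0.2, 0.1, -0.8]
gripper_width: 85.9
```

```bash
python3 -c "
from h import *
st=ps();st,i=shot('wrist','w17.png')
st,i=shot('scene','s17.png');crop(i,190,130,320,260,5,'s17c.png')
"
```

```text
t=20.32 pos=[ 464.2 -234.4  147.9] yaw=-90.0 F=[-0.2  0.1 -0.8] w=85.9 tilt=0.12 j6=0.16
```

View pics/w17.png

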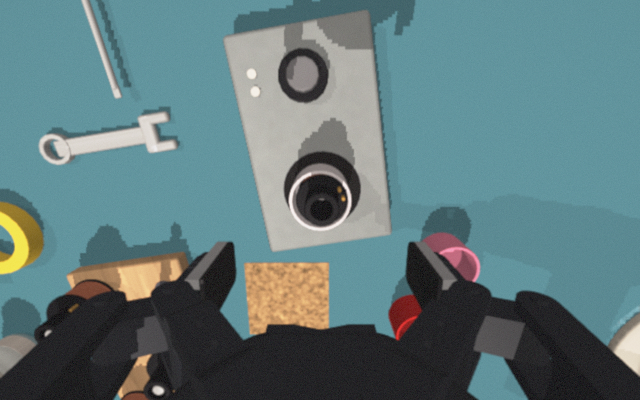

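View pics/s17c.png

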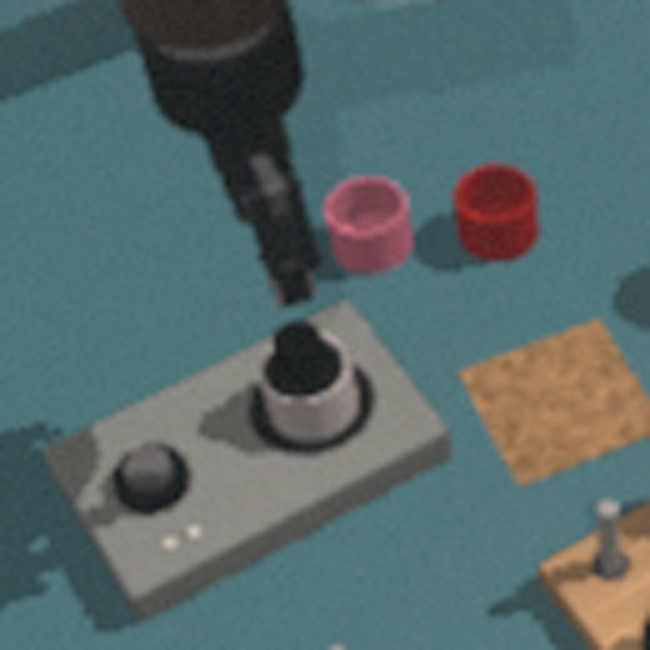

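```bash
python3 -c "
from h import *
np.set_printoptions(precision=1,suppress=True)
st=read_state();C=cam('wrist',st)
print(p2w(C,[(302,75)],52))
go(480.7,-338,70,-90)"
```

```text
[[ 478.  -335.8   52. ]]
go [480.7, -338, 70, -90] -> [0.1037, -0.0168, 0.0769] -0.01 rows>= 3
```

jog_arm([
  [0.05, -0.01, 0, 0],
  [0.1036, -0.0165, 0, 0],
  [0.1036, -0.0165, 0, 0],
  [0.1036, -0.0165, 0.04, 0],
  [0.1036, -0.0165, 0.078, 0],
  [0.1036, -0.0165, 0.078, 0],
  [0.1036, -0.0165, 0.078, 0],
], hand=-1)

```text
clock: 21.3
position: [481.1, -338.0, 69.7]
ee_rot: [0.707, -0.707, -0.0, -0.0]
contact_force: [0.2, 1.0, 1.5]
gripper_width: -0.2
```

```bash
python3 -c "
from h import *
st=ps();go(480.7,-338,40,-90);st,i=shot('wrist','w18.png');crop(i,220,130,420,280,4,'w18c.png')
st,i=shot('scene','s18.png');crop(i,190,130,320,260,5,'s18c.png')
st,i=shot('top','t18.png');crop(i,340,160,480,270,5,'t18c.png')
"
```

```text
t=21.30 pos=[ 481.1 -338.    69.7] yaw=-89.9 F=[0.2 1.  1.5] w=-0.2 tilt=0.03 j6=0.34
go [480.7, -338, 40, -90] -> [0.0, 0.0004, 0.0297] 0.06 rows>= 1
```

View pics/w18c.png

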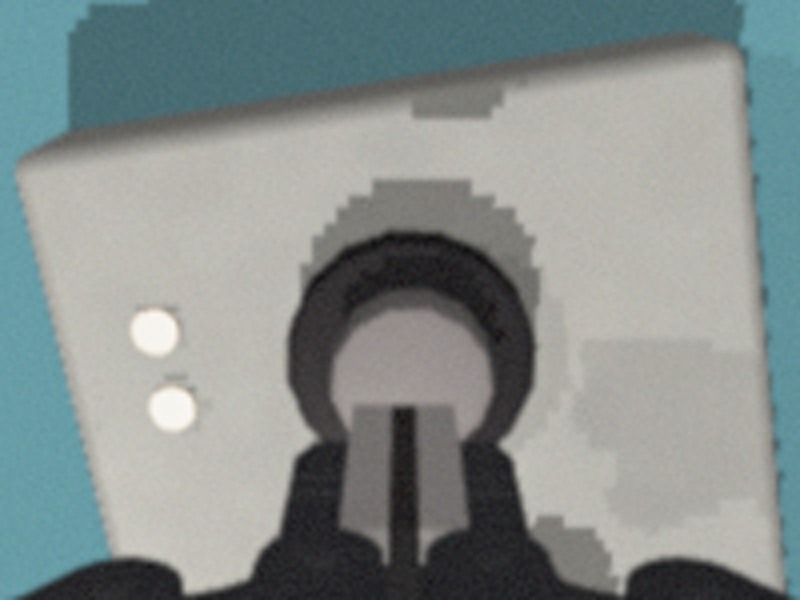

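View pics/s18c.png

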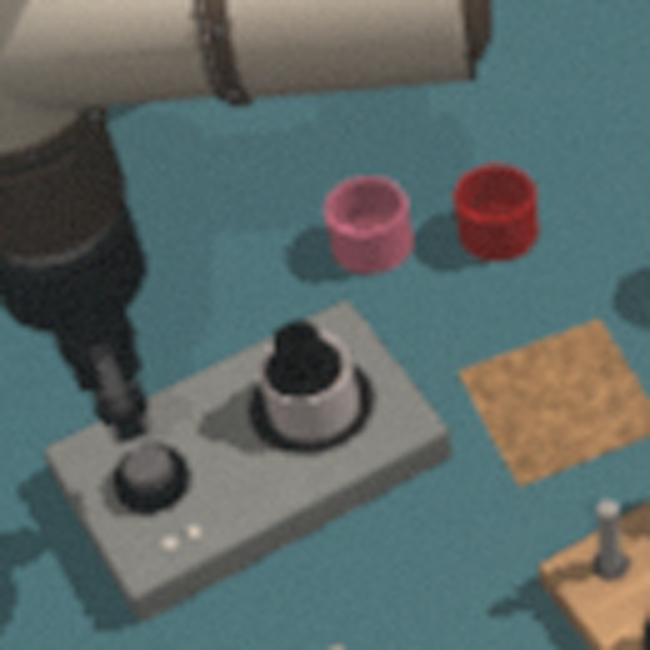

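View pics/t18c.png

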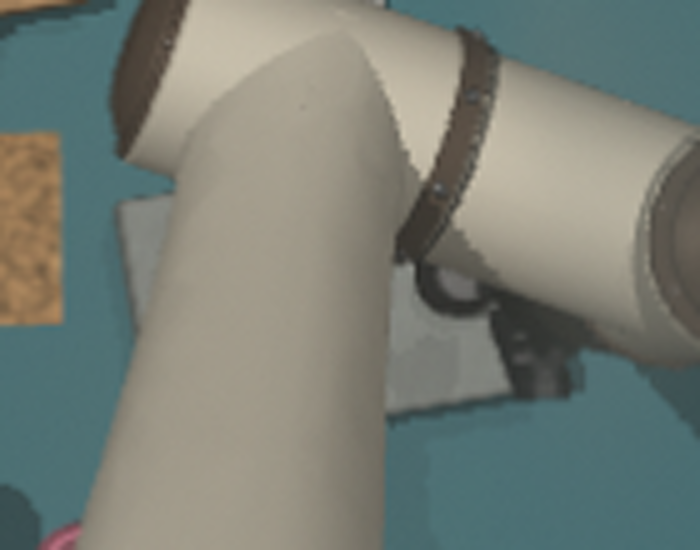

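jog_arm([
  [0, 0.0004, 0.012, 0],
  [0, 0.0004, 0.022, 0],
  [0, 0.0004, 0.028, 0],
  [0, 0.0004, 0.028, 0],
  [0, 0.0004, 0.028, 0],
])

```text
clock: 22.08
position: [481.3, -338.3, 42.7]
ee_rot: [0.707, -0.707, 0.001, -0.001]
contact_force: [0.6, -0.9, -0.2]
gripper_width: 0.2
```

jog_arm([
  [0, 0, 0.002, 0],
  [0, 0, 0.004, 0],
  [0, 0, 0.004, 0],
  [0, 0, 0.004, 0],
])

```text
clock: 22.58
position: [481.3, -338.3, 38.8]
ee_rot: [0.707, -0.707, 0.001, -0.001]
contact_force: [0.7, -0.5, -0.2]
gripper_width: -0.2
```

jog_arm([
  [0, 0, 0.001, 0],
  [0, 0, 0.002, 0],
  [0, 0, 0.003, 0],
  [0, 0, 0.003, 0],
  [0, 0, 0.003, 0],
])

```text
clock: 23.2
position: [481.4, -338.4, 35.9]
ee_rot: [0.707, -0.707, 0.001, -0.001]
contact_force: [-0.2, 0.9, 2.3]
gripper_width: 0.3
```

jog_arm([
  [0, 0, 0.001, 0],
  [0, 0, 0.002, 0],
  [0, 0, 0.003, 0],
  [0, 0, 0.003, 0],
  [0, 0, 0.003, 0],
])

```text
clock: 23.82
position: [481.4, -338.4, 33.0]
ee_rot: [0.707, -0.707, 0.001, -0.001]
contact_force: [-0.5, 1.2, 4.0]
gripper_width: -0.1
```

jog_arm([
  [0, 0, 0.001, 0],
  [0, 0, 0.002, 0],
  [0, 0, 0.0025, 0],
  [0, 0, 0.0025, 0],
  [0, 0, 0.0025, 0],
])

```text
clock: 24.45
position: [481.5, -338.4, 31.3]
ee_rot: [0.707, -0.707, 0.001, -0.001]
contact_force: [-2.7, 2.2, 8.3]
gripper_width: 0.5
```

```bash
python3 -c "
from h import *
st=ps();st,i=shot('wrist','w19.png');crop(i,220,130,420,280,4,'w19c.png')
st,i=shot('scene','s19.png');crop(i,190,130,320,260,5,'s19c.png')
"
```

```text
t=24.45 pos=[ 481.5 -338.4   31.3] yaw=-89.9 F=[-2.7  2.2  8.3] w=0.5 tilt=0.19 j6=0.34
```

View pics/w19c.png

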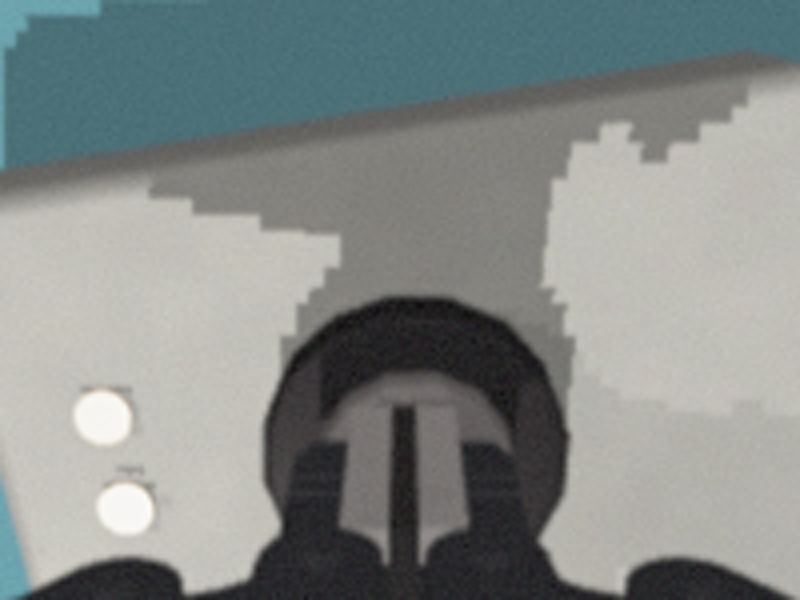

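View pics/s19c.png

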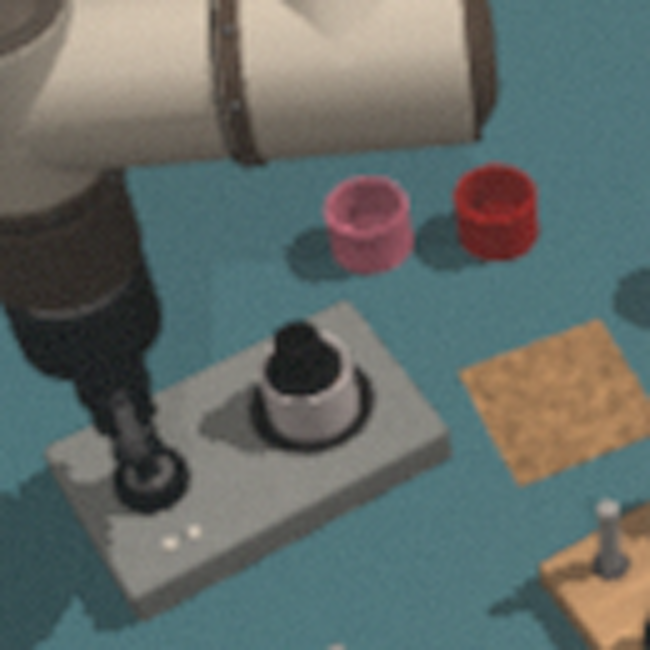

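jog_arm([
  [0, 0, -0.03, 0],
  [0, 0, -0.08, 0],
  [0, 0, -0.12, 0],
  [0, 0, -0.12, 0],
  [-0.05, 0.008, -0.12, 0],
  [-0.1038, 0.0164, -0.12, 0],
  [-0.1038, 0.0164, -0.12, 0],
  [-0.1038, 0.0164, -0.12, 0],
  [-0.1038, 0.0164, -0.12, 0],
], hand=1)

```text
clock: 25.68
position: [464.7, -235.3, 150.5]
ee_rot: [-0.707, 0.707, -0.001, 0.001]
contact_force: [0.4, -0.2, -0.2]
gripper_width: 85.3
```

```bash
python3 -c "
from h import *
st=ps();go(465,-234.6,75,-90);go(465,-234.6,28,-90);st,i=shot('wrist','w20.png')
st,i=shot('top','t20.png');crop(i,270,175,460,295,4,'t20c.png')
"
```

```text
t=25.68 pos=[ 464.7 -235.3  150.5] yaw=-90.0 F=[ 0.4 -0.2 -0.2] w=85.3 tilt=0.14 j6=0.16
go [465, -234.6, 75, -90] -> [-0.0007, -0.0002, 0.0755] -0.02 rows>= 2
go [465, -234.6, 28, -90] -> [-0.0007, -0.0, 0.1225] -0.02 rows>= 2
```

View pics/w20.png

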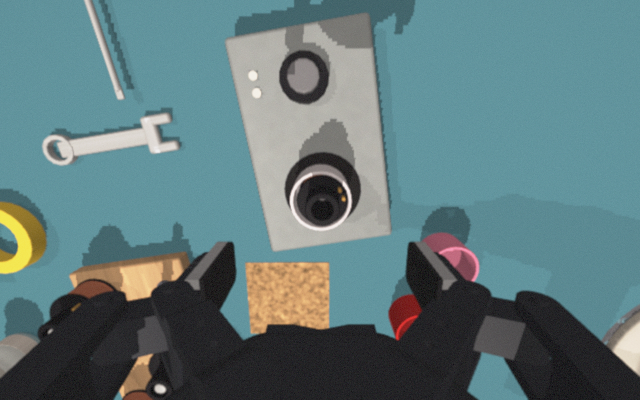

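jog_arm([
  [-0.0007, 0, 0.04, 0],
  [-0.0007, 0, 0.08, 0],
  [-0.0007, 0, 0.11, 0],
  [-0.0007, 0, 0.1225, 0],
  [-0.0007, 0, 0.1225, 0],
  [-0.0007, 0, 0.1225, 0],
])

```text
clock: 26.52
position: [466.0, -235.1, 29.3]
ee_rot: [-0.707, 0.707, -0.002, 0.001]
contact_force: [-0.0, -0.4, 0.6]
gripper_width: 85.4
```

jog_arm([
  [0, 0, 0, 0],
  [0, 0, 0, 0],
  [0, 0, 0, 0],
  [0, 0, 0, 0],
  [0, 0, -0.02, 0],
  [0, 0, -0.05, 0],
  [0, 0, -0.05, 0],
  [0, 0, -0.05, 0],
], hand=-1)

```text
clock: 27.52
position: [464.7, -234.6, 78.4]
ee_rot: [-0.707, 0.708, -0.001, 0.001]
contact_force: [-0.5, -0.1, -2.3]
gripper_width: 53.4
```

```bash
python3 -c "
from h import *
st=ps();go(506,-90,78,-90);go(506,-90,0,-90)
"
```

```text
t=27.52 pos=[ 464.7 -234.6   78.4] yaw=-90.1 F=[-0.5 -0.1 -2.3] w=53.4 tilt=0.20 j6=0.15
go [506, -90, 78, -90] -> [-0.1447, -0.0411, 0.0005] -0.07 rows>= 3
go [506, -90, 0, -90] -> [-0.1447, -0.0408, 0.0785] -0.07 rows>= 3
```

jog_arm([
  [-0.04, -0.01, 0, 0],
  [-0.09, -0.025, 0, 0],
  [-0.1447, -0.041, 0, 0],
  [-0.1447, -0.041, 0, 0],
  [-0.1447, -0.041, 0.03, 0],
  [-0.1447, -0.041, 0.06, 0],
  [-0.1447, -0.041, 0.075, 0],
  [-0.1447, -0.041, 0.078, 0],
  [-0.1447, -0.041, 0.078, 0],
  [-0.1447, -0.041, 0.078, 0],
])

```text
clock: 28.78
position: [503.7, -90.8, 0.6]
ee_rot: [-0.706, 0.708, 0.0, -0.001]
contact_force: [-4.7, 0.0, 5.6]
gripper_width: 53.2
```

jog_arm([
  [0, 0, 0.001, 0],
  [0, 0, 0.0015, 0],
  [0, 0, 0.0015, 0],
])

```text
clock: 29.15
position: [503.6, -90.8, 0.6]
ee_rot: [-0.706, 0.708, 0.0, -0.001]
contact_force: [-4.1, 3.4, 10.6]
gripper_width: 53.3
```

```bash
python3 -c "
from h import *
st=ps();st,i=shot('wrist','w21.png')
st,i=shot('scene','s21.png');crop(i,230,140,360,260,5,'s21c.png')
"
```

```text
t=29.15 pos=[503.6 -90.8   0.6] yaw=-90.1 F=[-4.1  3.4 10.6] w=53.3 tilt=0.13 j6=-0.14
```

View pics/w21.png

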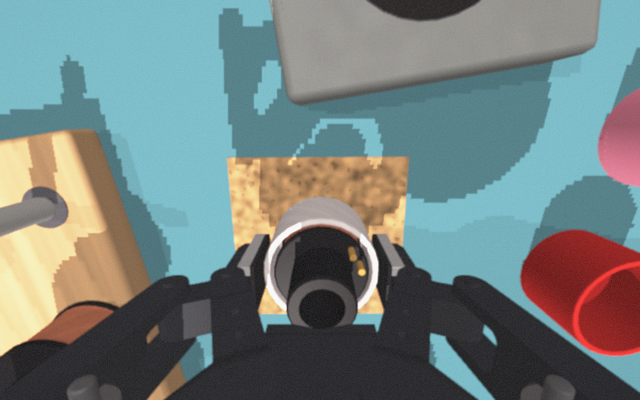

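View pics/s21c.png

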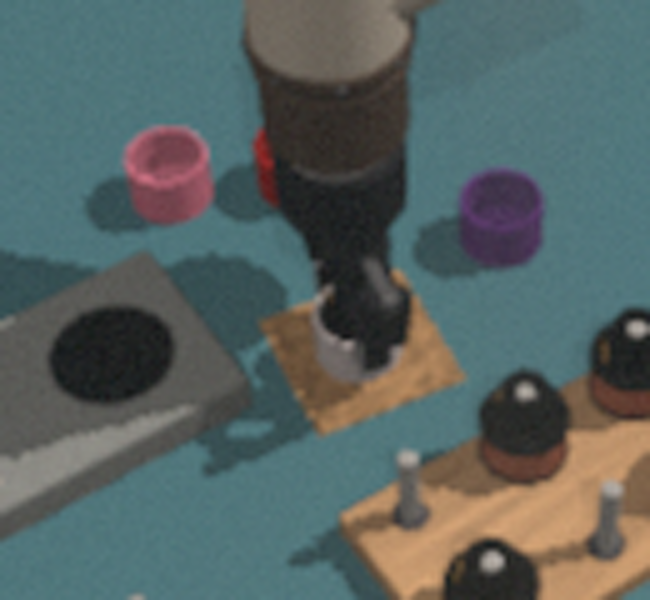

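jog_arm([
  [0, 0, -0.0015, 0],
  [0, 0, -0.0015, 0],
])

```text
clock: 29.5
position: [504.1, -91.1, 2.2]
ee_rot: [-0.706, 0.708, -0.0, -0.001]
contact_force: [0.2, 0.6, -4.0]
gripper_width: 53.0
```

jog_arm([
  [0, 0, 0, 0],
  [0, 0, 0, 0],
  [0, 0, 0, 0],
  [0, 0, -0.03, 0],
  [0, 0, -0.08, 0],
  [0, 0, -0.13, 0],
  [0, 0, -0.17, 0],
  [0, 0, -0.19, 0],
  [0, 0, -0.19, 0],
], hand=1)

```text
clock: 30.62
position: [505.2, -90.8, 193.8]
ee_rot: [-0.706, 0.708, -0.001, 0.001]
contact_force: [-0.2, 0.5, -0.4]
gripper_width: 85.3
```

```bash
python3 -c "
from h import *
st=ps();st,i=shot('wrist','w22.png');st,i=shot('scene','s22.png');crop(i,230,140,360,260,5,'s22c.png')
go(629.5,-36.8,190,-180);go(629.5,-36.8,46,-180)
"
```

```text
t=30.62 pos=[505.2 -90.8 193.8] yaw=-90.1 F=[-0.2  0.5 -0.4] w=85.3 tilt=0.20 j6=-0.14
go [629.5, -36.8, 190, -180] -> [-0.0543, -0.1258, 0.0008] 89.85 rows>= 9
go [629.5, -36.8, 46, -180] -> [-0.0544, -0.1262, 0.1448] 89.85 rows>= 9
```

View pics/s22c.png

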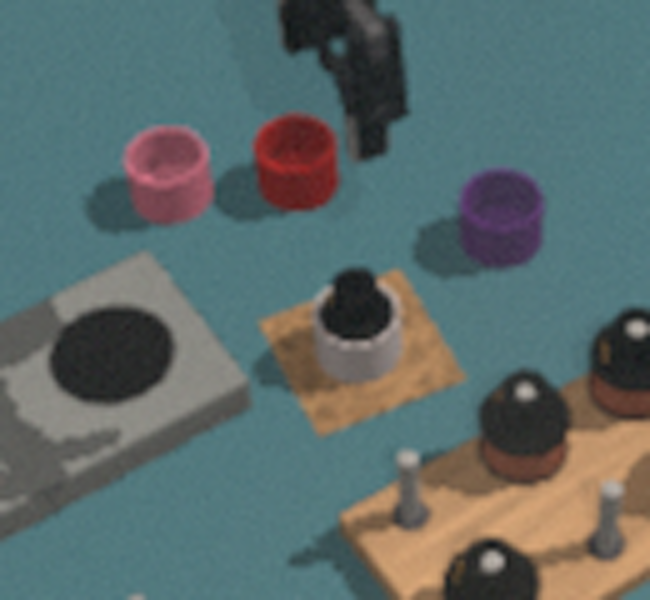

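jog_arm([
  [-0.054, -0.1246, 0, 0],
  [-0.054, -0.1246, 0, 0],
  [-0.054, -0.1246, 0, 0],
  [-0.054, -0.1246, 0.03, 0],
  [-0.054, -0.1246, 0.07, 0],
  [-0.054, -0.1246, 0.07, 0],
  [-0.054, -0.1246, 0.07, 0],
], hand=0)

```text
clock: 31.6
position: [628.5, -37.5, 121.7]
ee_rot: [-0.706, 0.708, 0.0, -0.001]
contact_force: [0.1, 0.5, 0.8]
gripper_width: 42.8
```

```bash
python3 -c "
from h import *
st=ps();st,i=shot('wrist','w23.png')
go(629.6,-36.8,46,-90)
"
```

```text
t=31.60 pos=[628.5 -37.5 121.7] yaw=-90.1 F=[0.1 0.5 0.8] w=42.8 tilt=0.11 j6=-0.20
go [629.6, -36.8, 46, -90] -> [-0.0006, -0.0006, 0.0765] -0.13 rows>= 2
```

View pics/w23.png

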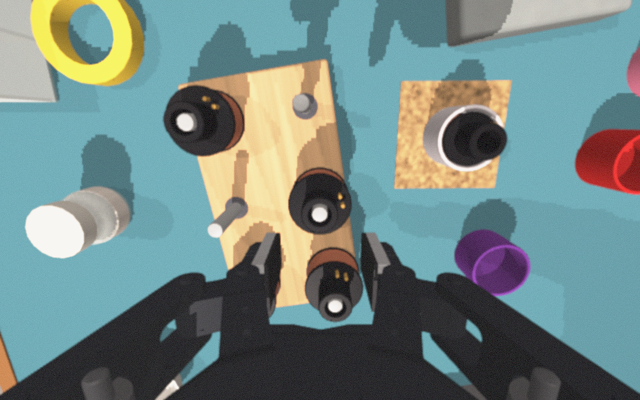

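jog_arm([
  [-0.0006, -0.0006, 0.03, 0],
  [-0.0006, -0.0008, 0.06, 0],
  [-0.0006, -0.001, 0.0755, 0],
  [-0.0006, -0.001, 0.0755, 0],
  [-0.0006, -0.001, 0.0755, 0],
], hand=0)

```text
clock: 32.28
position: [631.2, -36.7, 48.6]
ee_rot: [-0.706, 0.708, -0.001, 0.001]
contact_force: [0.7, -0.3, 0.2]
gripper_width: 42.7
```

jog_arm([
  [0, 0, 0, 0],
  [0, 0, 0, 0],
  [0, 0, 0, 0],
  [0, 0, 0, 0],
  [0, 0, -0.03, 0],
  [0, 0, -0.07, 0],
  [0, 0, -0.11, 0],
  [0, 0, -0.14, 0],
  [0, 0, -0.14, 0],
], hand=-1)

```text
clock: 33.4
position: [632.0, -36.4, 190.9]
ee_rot: [-0.706, 0.708, -0.003, 0.003]
contact_force: [1.5, -0.3, -1.2]
gripper_width: 26.2
```

```bash
python3 -c "
from h import *
st=ps()
go(465.5,258.9,190,-90)
"
```

```text
t=33.40 pos=[632.  -36.4 190.9] yaw=-90.1 F=[ 1.5 -0.3 -1.2] w=26.2 tilt=0.47 j6=-0.20
go [465.5, 258.9, 190, -90] -> [-0.295, 0.167, -0.0004] -0.11 rows>= 6
```

jog_arm([
  [-0.05, 0.028, 0, 0],
  [-0.11, 0.06, 0, 0],
  [-0.17, 0.095, 0, 0],
  [-0.23, 0.13, 0, 0],
  [-0.28, 0.158, 0, 0],
  [-0.295, 0.167, 0, 0],
  [-0.295, 0.167, 0, 0],
  [-0.295, 0.167, 0.05, 0],
  [-0.295, 0.167, 0.1, 0],
  [-0.295, 0.167, 0.1, 0],
])

```text
clock: 34.65
position: [463.7, 255.3, 85.1]
ee_rot: [-0.706, 0.708, -0.003, -0.003]
contact_force: [0.9, -0.3, -0.3]
gripper_width: 26.4
```

```bash
python3 -c "
from h import *
st=ps();st,i=shot('wrist','w24.png')
go(465.5,258.9,32,-90)
"
```

```text
t=34.65 pos=[463.7 255.3  85.1] yaw=-90.2 F=[ 0.9 -0.3 -0.3] w=26.4 tilt=0.46 j6=-0.82
go [465.5, 258.9, 32, -90] -> [-0.0019, 0.0007, 0.0561] -0.16 rows>= 1
```

View pics/w24.png

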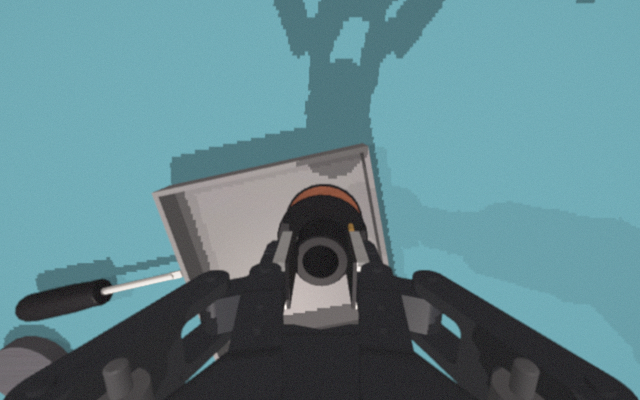

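jog_arm([
  [-0.002, 0, 0.025, 0],
  [-0.002, 0, 0.045, 0],
  [-0.002, 0, 0.053, 0],
  [-0.002, 0, 0.053, 0],
  [-0.002, 0, 0.053, 0],
])

```text
clock: 35.33
position: [467.1, 259.7, 36.5]
ee_rot: [-0.706, 0.708, -0.003, 0.002]
contact_force: [0.4, 0.3, -0.4]
gripper_width: 26.3
```

```bash
python3 -c "
from h import *
st=ps()"
```

```text
t=35.33 pos=[467.1 259.7  36.5] yaw=-90.1 F=[ 0.4  0.3 -0.4] w=26.3 tilt=0.42 j6=-0.83
```

jog_arm([
  [0, 0, 0.002, 0],
  [0, 0, 0.004, 0],
  [0, 0, 0.004, 0],
])

```text
clock: 35.7
position: [467.6, 260.2, 33.8]
ee_rot: [-0.706, 0.708, -0.003, 0.003]
contact_force: [-2.4, -0.1, 5.3]
gripper_width: 26.7
```

jog_arm([
  [0, 0, 0.001, 0],
  [0, 0, 0.001, 0],
])

```text
clock: 35.95
position: [467.7, 260.4, 33.8]
ee_rot: [-0.707, 0.708, -0.003, 0.003]
contact_force: [-2.8, -1.2, 5.8]
gripper_width: 26.6
```

jog_arm([
  [0, 0, -0.001, 0],
  [0, 0, -0.001, 0],
  [0, 0, -0.001, 0],
  [0, 0, -0.03, 0],
  [0, 0, -0.07, 0],
  [0, 0, -0.12, 0],
  [0, 0, -0.12, 0],
], hand=0)

```text
clock: 36.83
position: [468.8, 262.4, 158.1]
ee_rot: [-0.707, 0.707, -0.004, 0.008]
contact_force: [-0.5, -0.7, -0.3]
gripper_width: 42.8
```

```bash
python3 -c "
from h import *
st=ps();st,i=shot('wrist','w25.png')
go(617.7,42,130,-90)"
```

```text
t=36.83 pos=[468.8 262.4 158.1] yaw=-90.0 F=[-0.5 -0.7 -0.3] w=42.8 tilt=0.99 j6=-0.82
go [617.7, 42, 130, -90] -> [0.2191, -0.1504, 0.0268] -0.07 rows>= 5
```

View pics/w25.png

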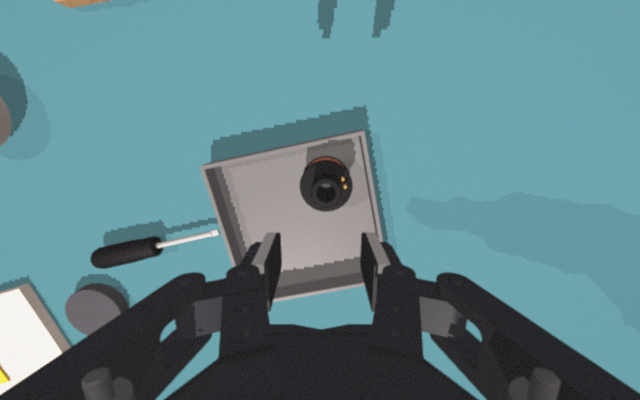

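jog_arm([
  [0.05, -0.035, 0, 0],
  [0.11, -0.075, 0, 0],
  [0.17, -0.115, 0, 0],
  [0.219, -0.15, 0.01, 0],
  [0.219, -0.15, 0.027, 0],
  [0.219, -0.15, 0.027, 0],
  [0.219, -0.15, 0.027, 0],
  [0.219, -0.15, 0.027, 0],
], hand=0)

```text
clock: 37.88
position: [617.1, 43.6, 130.5]
ee_rot: [0.707, -0.707, 0.004, -0.005]
contact_force: [0.3, -0.5, 0.8]
gripper_width: 42.6
```

```bash
python3 -c "
from h import *
st=ps()
go(617.7,42,47,-90)"
```

```text
t=37.88 pos=[617.1  43.6 130.5] yaw=-90.0 F=[ 0.3 -0.5  0.8] w=42.6 tilt=0.75 j6=-0.33
go [617.7, 42, 47, -90] -> [0.0018, 0.0005, 0.0835] 0.05 rows>= 2
```

jog_arm([
  [0.0018, 0.0005, 0.03, 0],
  [0.0018, 0.0005, 0.06, 0],
  [0.0018, 0.0005, 0.08, 0],
  [0.0018, 0.0005, 0.0835, 0],
  [0.0018, 0.0005, 0.0835, 0],
  [0.0018, 0.0005, 0.0835, 0],
])

```text
clock: 38.62
position: [618.5, 42.5, 48.4]
ee_rot: [0.708, -0.707, 0.004, -0.007]
contact_force: [-0.3, 0.5, 0.0]
gripper_width: 42.6
```

jog_arm([
  [0, 0, 0, 0],
  [0, 0, 0, 0],
  [0, 0, 0, 0],
  [0, 0, 0, 0],
  [0, 0, -0.03, 0],
  [0, 0, -0.07, 0],
  [0, 0, -0.11, 0],
  [0, 0, -0.14, 0],
  [0, 0, -0.14, 0],
], hand=-1)

```text
clock: 39.75
position: [617.6, 42.3, 190.5]
ee_rot: [0.708, -0.707, 0.005, -0.009]
contact_force: [-0.0, 0.8, -2.5]
gripper_width: 26.1
```

```bash
python3 -c "
from h import *
st=ps()
go(449.9,333.3,190,-90)
"
```

```text
t=39.75 pos=[617.6  42.3 190.5] yaw=-89.9 F=[-0.   0.8 -2.5] w=26.1 tilt=1.19 j6=-0.33
go [449.9, 333.3, 190, -90] -> [-0.2912, 0.1672, -0.0015] 0.08 rows>= 6
```

jog_arm([
  [-0.05, 0.028, 0, 0],
  [-0.11, 0.062, 0, 0],
  [-0.17, 0.097, 0, 0],
  [-0.23, 0.132, 0, 0],
  [-0.28, 0.16, 0, 0],
  [-0.291, 0.167, 0, 0],
  [-0.291, 0.167, 0.03, 0],
  [-0.291, 0.167, 0.08, 0],
  [-0.291, 0.167, 0.11, 0],
  [-0.291, 0.167, 0.11, 0],
])

```text
clock: 41.0
position: [450.2, 331.1, 74.4]
ee_rot: [0.707, -0.707, 0.006, -0.004]
contact_force: [-0.0, -0.7, -1.0]
gripper_width: 26.6
```

```bash
python3 -c "
from h import *
st=ps()
go(449.9,333.3,37,-90)
"
```

```text
t=41.00 pos=[450.2 331.1  74.4] yaw=-90.0 F=[-0.  -0.7 -1. ] w=26.6 tilt=0.81 j6=-0.94
go [449.9, 333.3, 37, -90] -> [-0.0023, 0.0009, 0.0374] 0.04 rows>= 1
```

jog_arm([
  [-0.002, 0, 0.015, 0],
  [-0.002, 0, 0.03, 0],
  [-0.002, 0, 0.036, 0],
  [-0.002, 0, 0.036, 0],
  [-0.002, 0, 0.036, 0],
])

```text
clock: 41.62
position: [451.1, 333.4, 39.0]
ee_rot: [0.707, -0.707, 0.006, -0.005]
contact_force: [0.4, 0.4, -0.1]
gripper_width: 26.3
```

jog_arm([
  [0, 0, 0.002, 0],
  [0, 0, 0.004, 0],
  [0, 0, 0.004, 0],
])

```text
clock: 42.0
position: [451.1, 333.3, 34.9]
ee_rot: [0.707, -0.707, 0.006, -0.005]
contact_force: [0.1, 0.5, -1.4]
gripper_width: 26.8
```

jog_arm([
  [0, 0, 0.002, 0],
  [0, 0, 0.003, 0],
  [0, 0, 0.003, 0],
])

```text
clock: 42.38
position: [451.3, 333.5, 33.3]
ee_rot: [0.708, -0.707, 0.006, -0.005]
contact_force: [-3.2, -1.2, 7.4]
gripper_width: 26.6
```

jog_arm([
  [0, 0, -0.0005, 0],
  [0, 0, -0.0005, 0],
  [0, 0, -0.0005, 0],
  [0, 0, -0.03, 0],
  [0, 0, -0.07, 0],
  [0, 0, -0.12, 0],
  [0, 0, -0.12, 0],
], hand=0)

```text
clock: 43.25
position: [451.4, 335.8, 157.8]
ee_rot: [0.708, -0.706, 0.006, -0.01]
contact_force: [0.4, -0.5, -1.6]
gripper_width: 42.5
```

```bash
python3 -c "
from h import *
st=ps();st,i=shot('wrist','w26.png')
go(696.3,54.1,130,-90)"
```

```text
t=43.25 pos=[451.4 335.8 157.8] yaw=-89.9 F=[ 0.4 -0.5 -1.6] w=42.5 tilt=1.31 j6=-0.94
go [696.3, 54.1, 130, -90] -> [0.2809, -0.2454, 0.0289] 0.08 rows>= 6
```

View pics/w26.png

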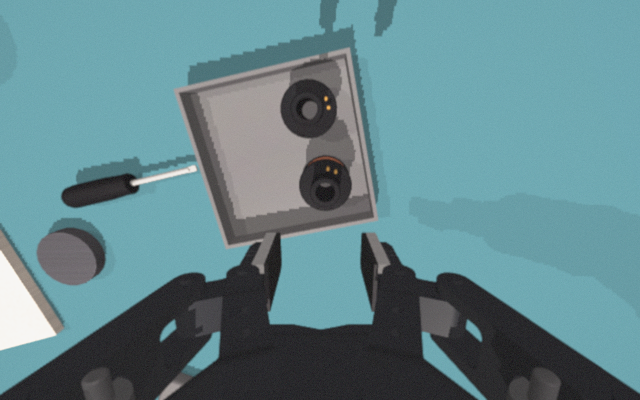

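Both coils stand in the tray. Next is the coil at the back left.

jog_arm([
  [0.045, -0.04, 0, 0],
  [0.09, -0.08, 0, 0],
  [0.135, -0.12, 0, 0],
  [0.18, -0.16, 0, 0],
  [0.225, -0.2, 0, 0],
  [0.27, -0.235, 0.01, 0],
  [0.281, -0.2455, 0.025, 0],
  [0.281, -0.2455, 0.025, 0],
  [0.281, -0.2455, 0.025, 0],
], hand=0)

```text
clock: 44.42
position: [695.6, 55.1, 133.5]
ee_rot: [0.708, -0.706, 0.005, -0.007]
contact_force: [0.4, -0.1, 0.4]
gripper_width: 42.6
```

```bash
python3 -c "
from h import *
st=ps();st,i=shot('wrist','w27.png')
go(696.3,54.1,47,-90)"
```

```text
t=44.42 pos=[695.6  55.1 133.5] yaw=-89.8 F=[ 0.4 -0.1  0.4] w=42.6 tilt=0.98 j6=-0.31
go [696.3, 54.1, 47, -90] -> [0.0016, 0.0011, 0.0873] 0.2 rows>= 2
```

View pics/w27.png

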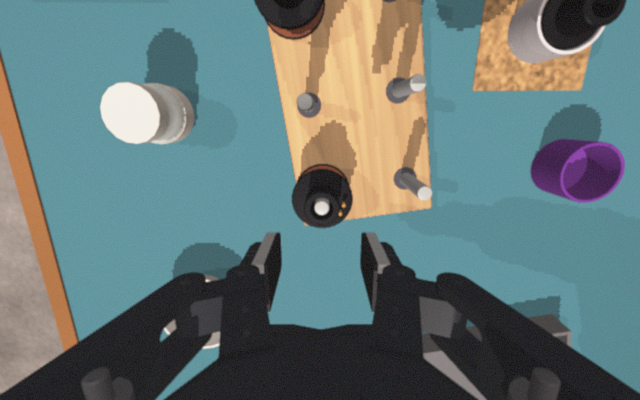

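jog_arm([
  [0.0016, 0.0011, 0.03, 0],
  [0.0016, 0.0011, 0.06, 0],
  [0.0016, 0.0011, 0.08, 0],
  [0.0016, 0.0011, 0.087, 0],
  [0.0016, 0.0011, 0.087, 0],
  [0.0016, 0.0011, 0.087, 0],
])

```text
clock: 45.22
position: [697.1, 54.7, 48.9]
ee_rot: [0.709, -0.706, 0.006, -0.008]
contact_force: [-0.1, 0.7, -0.1]
gripper_width: 42.8
```

jog_arm([
  [0, 0, 0, 0],
  [0, 0, 0, 0],
  [0, 0, 0, 0],
  [0, 0, 0, 0],
  [0, 0, -0.03, 0],
  [0, 0, -0.07, 0],
  [0, 0, -0.11, 0],
  [0, 0, -0.14, 0],
  [0, 0, -0.14, 0],
], hand=-1)

```text
clock: 46.35
position: [695.4, 54.4, 191.2]
ee_rot: [0.708, -0.706, 0.008, -0.011]
contact_force: [-0.6, -0.4, -0.9]
gripper_width: 26.2
```

```bash
python3 -c "
from h import *
st=ps()
go(524.3,348.9,185,-90)
"
```

```text
t=46.35 pos=[695.4  54.4 191.2] yaw=-89.8 F=[-0.6 -0.4 -0.9] w=26.2 tilt=1.50 j6=-0.31
go [524.3, 348.9, 185, -90] -> [-0.2951, 0.17, 0.0032] 0.24 rows>= 6
```

jog_arm([
  [-0.05, 0.029, 0, 0],
  [-0.105, 0.06, 0, 0],
  [-0.16, 0.092, 0, 0],
  [-0.215, 0.124, 0, 0],
  [-0.27, 0.155, 0, 0],
  [-0.296, 0.17, 0, 0],
  [-0.296, 0.17, 0.02, 0],
  [-0.296, 0.17, 0.07, 0],
  [-0.296, 0.17, 0.11, 0],
  [-0.296, 0.17, 0.11, 0],
])

```text
clock: 47.6
position: [524.1, 347.3, 72.6]
ee_rot: [0.708, -0.706, 0.007, -0.005]
contact_force: [-0.1, -0.5, -0.7]
gripper_width: 26.0
```

```bash
python3 -c "
from h import *
st=ps()
go(524.3,348.9,37,-90)
"
```

```text
t=47.60 pos=[524.1 347.3  72.6] yaw=-89.8 F=[-0.1 -0.5 -0.7] w=26.0 tilt=0.99 j6=-0.86
go [524.3, 348.9, 37, -90] -> [-0.0017, 0.0004, 0.0356] 0.17 rows>= 1
```

jog_arm([
  [-0.0015, 0, 0.015, 0],
  [-0.0015, 0, 0.03, 0],
  [-0.0015, 0, 0.036, 0],
  [-0.0015, 0, 0.0375, 0],
  [-0.0015, 0, 0.0375, 0],
])

```text
clock: 48.22
position: [525.0, 349.0, 35.6]
ee_rot: [0.708, -0.706, 0.007, -0.005]
contact_force: [0.1, 0.2, 0.2]
gripper_width: 26.2
```

jog_arm([
  [0, 0, 0.002, 0],
  [0, 0, 0.004, 0],
  [0, 0, 0.004, 0],
])

```text
clock: 48.6
position: [525.5, 349.4, 34.0]
ee_rot: [0.709, -0.706, 0.008, -0.006]
contact_force: [-3.2, -1.6, 8.0]
gripper_width: 25.9
```

jog_arm([
  [0, 0, -0.001, 0],
  [0, 0, -0.001, 0],
  [0, 0, -0.001, 0],
  [0, 0, -0.03, 0],
  [0, 0, -0.07, 0],
  [0, 0, -0.13, 0],
  [0, 0, -0.13, 0],
], hand=0)

```text
clock: 49.48
position: [525.6, 351.9, 170.0]
ee_rot: [0.709, -0.705, 0.008, -0.012]
contact_force: [0.7, -0.3, -1.1]
gripper_width: 42.8
```

```bash
python3 -c "
from h import *
st=ps();st,i=shot('wrist','w28.png')
go(721.3,-103.5,135,-90)"
```

```text
t=49.48 pos=[525.6 351.9 170. ] yaw=-89.7 F=[ 0.7 -0.3 -1.1] w=42.8 tilt=1.66 j6=-0.86
go [721.3, -103.5, 135, -90] -> [0.455, -0.1948, 0.0352] 0.23 rows>= 8
```

View pics/w28.png

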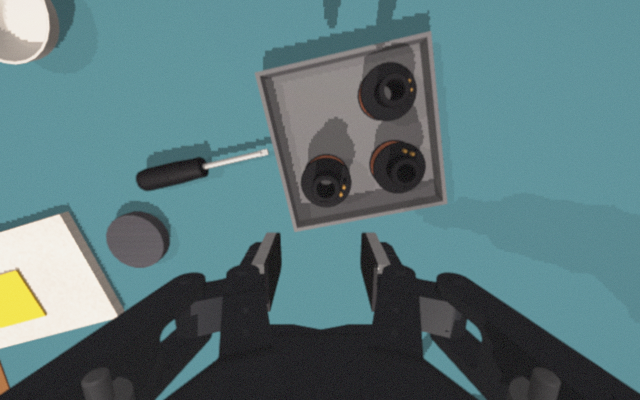

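jog_arm([
  [0.05, -0.022, 0, 0],
  [0.105, -0.045, 0, 0],
  [0.16, -0.07, 0, 0],
  [0.215, -0.092, 0, 0],
  [0.27, -0.115, 0, 0],
  [0.325, -0.14, 0, 0],
  [0.38, -0.163, 0, 0],
  [0.43, -0.185, 0, 0],
  [0.455, -0.195, 0.01, 0],
  [0.455, -0.195, 0.02, 0],
])

```text
clock: 50.78
position: [720.5, -105.2, 147.2]
ee_rot: [0.707, -0.707, 0.006, -0.008]
contact_force: [-0.7, 0.3, -0.5]
gripper_width: 42.9
```

jog_arm([
  [0, 0, 0, 0],
  [0, 0, 0, 0],
])

```text
clock: 51.02
position: [720.1, -103.8, 146.7]
ee_rot: [0.708, -0.706, 0.006, -0.007]
contact_force: [0.7, -0.2, 0.2]
gripper_width: 42.7
```

```bash
python3 -c "
from h import *
st=ps();st,i=shot('wrist','w29.png')
go(721.3,-103.5,48,-90)"
```

```text
t=51.02 pos=[ 720.1 -103.8  146.7] yaw=-89.8 F=[ 0.7 -0.2  0.2] w=42.7 tilt=1.07 j6=-0.07
go [721.3, -103.5, 48, -90] -> [-0.0001, 0.0011, 0.0994] 0.17 rows>= 2
```

View pics/w29.png

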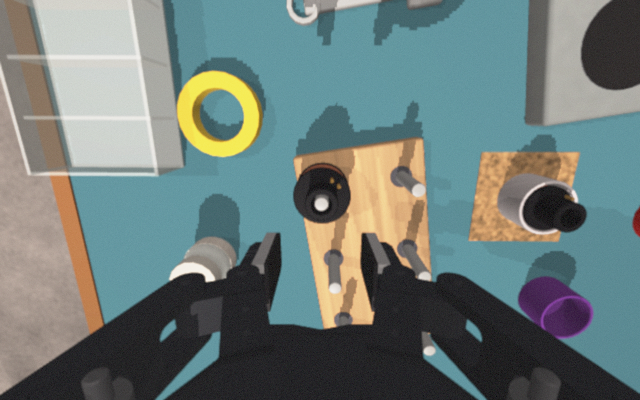

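jog_arm([
  [0, 0.001, 0.03, 0],
  [0, 0.001, 0.06, 0],
  [0, 0.001, 0.09, 0],
  [0, 0.001, 0.099, 0],
  [0, 0.001, 0.099, 0],
  [0, 0.001, 0.099, 0],
])

```text
clock: 51.82
position: [722.6, -103.3, 50.4]
ee_rot: [0.708, -0.706, 0.007, -0.009]
contact_force: [-0.5, 0.4, 0.2]
gripper_width: 42.7
```

jog_arm([
  [0, 0, 0, 0],
  [0, 0, 0, 0],
  [0, 0, 0, 0],
  [0, 0, 0, 0],
  [0, 0, -0.03, 0],
  [0, 0, -0.07, 0],
  [0, 0, -0.11, 0],
  [0, 0, -0.14, 0],
  [0, 0, -0.14, 0],
], hand=-1)

```text
clock: 52.95
position: [720.4, -103.7, 192.6]
ee_rot: [0.708, -0.706, 0.009, -0.011]
contact_force: [-1.0, -0.6, -2.0]
gripper_width: 25.2
```

```bash
python3 -c "
from h import *
st=ps()
go(540.5,274.5,185,-90)
"
```

```text
t=52.95 pos=[ 720.4 -103.7  192.6] yaw=-89.8 F=[-1.  -0.6 -2. ] w=25.2 tilt=1.60 j6=-0.07
go [540.5, 274.5, 185, -90] -> [-0.3788, 0.1788, 0.0036] 0.2 rows>= 7
```

jog_arm([
  [-0.05, 0.024, 0, 0],
  [-0.105, 0.05, 0, 0],
  [-0.16, 0.076, 0, 0],
  [-0.215, 0.102, 0, 0],
  [-0.27, 0.128, 0, 0],
  [-0.325, 0.154, 0, 0],
  [-0.379, 0.179, 0, 0],
  [-0.379, 0.179, 0.01, 0],
  [-0.379, 0.179, 0.06, 0],
  [-0.379, 0.179, 0.09, 0],
])

```text
clock: 54.2
position: [540.5, 272.8, 94.0]
ee_rot: [0.708, -0.706, 0.008, -0.007]
contact_force: [0.3, 0.7, -1.3]
gripper_width: 25.3
```

jog_arm([
  [0, 0, 0, 0],
  [0, 0, 0, 0],
])

```text
clock: 54.45
position: [540.6, 272.1, 93.6]
ee_rot: [0.708, -0.707, 0.008, -0.007]
contact_force: [0.5, 0.1, -1.1]
gripper_width: 25.4
```

```bash
python3 -c "
from h import *
st=ps();st,i=shot('wrist','w30.png')
go(540.5,274.5,38,-90)
"
```

```text
t=54.45 pos=[540.6 272.1  93.6] yaw=-89.9 F=[ 0.5  0.1 -1.1] w=25.4 tilt=1.22 j6=-0.75
go [540.5, 274.5, 38, -90] -> [-0.0018, 0.002, 0.0567] 0.1 rows>= 1
```

View pics/w30.png

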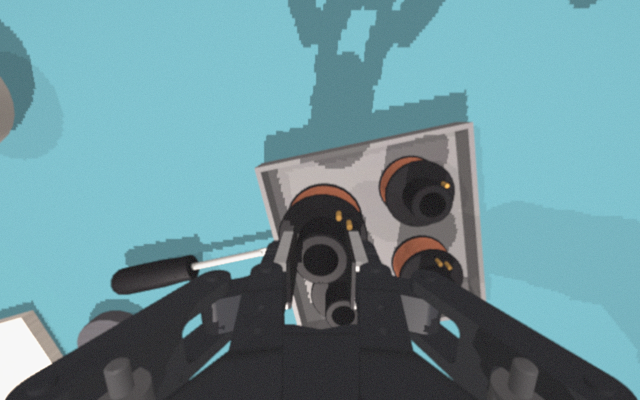

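jog_arm([
  [-0.0015, 0.001, 0.02, 0],
  [-0.0015, 0.001, 0.04, 0],
  [-0.0015, 0.001, 0.055, 0],
  [-0.0015, 0.001, 0.0565, 0],
  [-0.0015, 0.001, 0.0565, 0],
])

```text
clock: 55.12
position: [542.1, 274.6, 39.0]
ee_rot: [0.708, -0.706, 0.009, -0.009]
contact_force: [-0.3, 0.1, -1.4]
gripper_width: 25.6
```

jog_arm([
  [0, 0, 0.002, 0],
  [0, 0, 0.004, 0],
  [0, 0, 0.004, 0],
])

```text
clock: 55.5
position: [542.6, 275.0, 35.8]
ee_rot: [0.708, -0.706, 0.009, -0.009]
contact_force: [-1.9, -0.4, 1.8]
gripper_width: 25.9
```

jog_arm([
  [0, 0, 0.001, 0],
  [0, 0, 0.001, 0],
])

```text
clock: 55.75
position: [542.7, 275.1, 35.8]
ee_rot: [0.708, -0.706, 0.009, -0.01]
contact_force: [-3.1, -0.2, 6.5]
gripper_width: 25.9
```

jog_arm([
  [0, 0, 0, 0],
  [0, 0, 0, 0],
  [0, 0, 0, 0],
  [0, 0, -0.03, 0],
  [0, 0, -0.07, 0],
  [0, 0, -0.13, 0],
  [0, 0, -0.17, 0],
  [-0.05, 0.02, -0.2, 0],
  [-0.05, 0.08, -0.2, 0],
  [-0.05, 0.08, -0.2, 0],
], hand=0)

```text
clock: 57.0
position: [453.9, 324.2, 233.5]
ee_rot: [0.709, -0.705, 0.008, -0.009]
contact_force: [1.4, 0.2, 0.8]
gripper_width: 42.5
```

```bash
python3 -c "
from h import *
st=ps();st,i=shot('wrist','w31.png');shot('scene','s31.png');shot('top','t31.png')"
```

```text
t=57.00 pos=[453.9 324.2 233.5] yaw=-89.7 F=[1.4 0.2 0.8] w=42.5 tilt=1.39 j6=-0.92
```

View pics/w31.png

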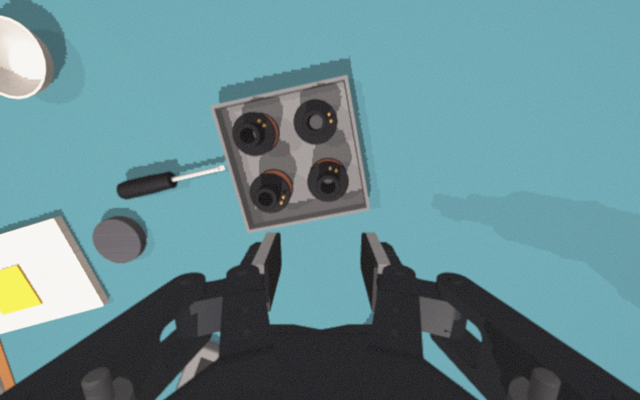

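View pics/s31.png

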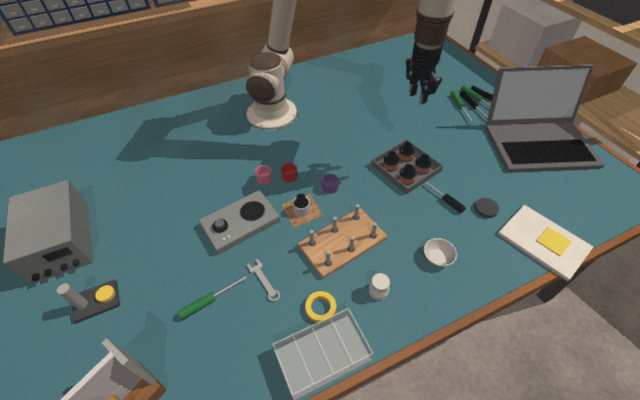

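View pics/t31.png

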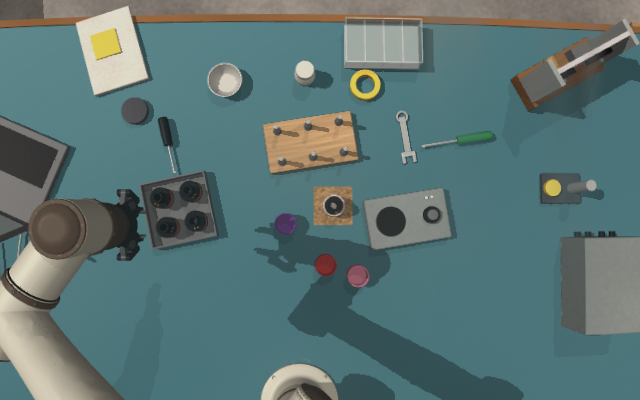

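```bash
python3 -c "
from h import *
i=cv2.imread('pics/t31.png');a=cv2.imread('pics/top0.png')
def box(im,x0,y0,x1,y1): return im[y0:y1,x0:x1]
for n,b in dict(driver2=(155,112,180,175),wrench=(390,105,422,168),driver=(418,125,500,155),purple=(272,210,300,238),red=(312,252,338,278),pink=(345,262,372,290),tape=(345,65,385,105)).items():
    t=a[b[1]:b[3],b[0]:b[2]]; s=i[b[1]-6:b[3]+6,b[0]-6:b[2]+6]
    r=cv2.matchTemplate(s,t,cv2.TM_CCOEFF_NORMED); _,m,_,l=cv2.minMaxLoc(r); print(n,round(m,2),l[0]-6,l[1]-6)
o=np.hstack([cv2.resize(i[175:235,295:375],None,fx=5,fy=5,interpolation=2),cv2.resize(cv2.imread('pics/s31.png')[180:240,265:345],None,fx=5,fy=5,interpolation=2)]);cv2.imwrite('pics/fin.png',o)
"
```

```text
driver2 1.0 0 0
wrench 1.0 0 0
driver 1.0 0 0
purple 0.73 0 0
red 0.86 0 0
pink 0.79 0 0
tape 1.0 0 0
```

View pics/fin.png

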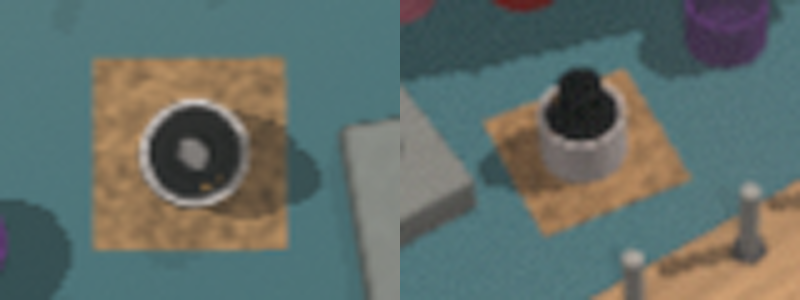

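```bash
python3 -c "
from bench import *
print(job_done())"
```

```text
the job is handed in; nothing more can be done
None
```

I did every step of the task, in the order you gave, and handed it in at about 57 s of the 210 s.

- **Trying the coils:** I tried only one coil, because the back-row middle one showed visibly smaller flanges. It slid fully home in the can at the first try, with almost no force.
- **Tester:** I stood the can with its coil on the pad. In the pictures it sat within about 1–2 mm of the pad's middle. I then pressed the button to its stop. The press force was 8.3 N against the 5 N needed, and the cap went down about 6 mm.
- **End state:** The can with its coil stands near the middle of the cork mat. The other four coils stand upright in the grey tray, and the six spindles are bare.

**Last checks:** The final top, scene and wrist pictures show this end state. Both screwdrivers, the wrench and the yellow tape had not moved by a pixel. The purple, red and pink look-alikes also showed no shift, though their picture match was weaker (0.73–0.86), probably because the arm's shadow had moved. I saw no sign of the can being knocked.

**What disagreed:**
- The fingertips sat about 30 mm farther back than stated, so my first grip closed above the coil. I corrected for this from the pictures.
- The wooden stand measured about 127 mm in x instead of 150 mm, which made no difference to the job.

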